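# Find the rattling power module and clamp it in the repair vice

## Task

One of the closed power modules on the bench has a part loose inside: find out which by shaking or tipping them. Open the vice fully (its lever passes the gate only with the lockout collar lifted), clamp the faulty module lengthwise between the jaws, flat on the bed with its lid up, lever fully shut and collar dropped home; put all the sound modules lid up on the antistatic mat, clear of its edge, and leave the other things on the bench alone.

Things in the scene. Friction and masses are not known exactly. Their poses are not given: they have to be found in the camera images.
- unit_a: closed aluminium power module, 110 mm long (x) x 56 mm wide (y) x 45 mm high (z), 0.3 to 0.75 kg, lid with four screws and vent slots on top; origin at the centre of its underside, z up through the lid. Three or four modules, all alike to look at, lie on the bench; an absent one is None
- unit_b: module like unit_a. In exactly one of the modules (it cannot be seen which) a 200 g core is off its mount and slides along the module's length, 35 mm either way from the middle: it stays put while level, slides to the lower end when the module is tipped lengthwise by 15 degrees or more, and knocks at the ends when shaken along its length
- unit_c: module like unit_a, same size, look and axes. (The loose core, shut inside one of the modules, is called core_1, core_2 or core_3 where rules are given; it is not seen and its position is not reported)
- unit_d: module like unit_a, same size, look and axes
- vice: quick-action repair vice fixed to the bench: base 276 x 110 mm, steel bed 104 mm wide, its surface 20 mm above the bench; x runs along the clamping line from the fixed jaw to the sliding jaw and on to the lever, z up; the fixed jaw's face is 112 mm from the origin on the -x side; jaws 80 mm wide, their tops 51 to 56 mm above the bench
- bay (a point): point on the bed midway between the jaw faces when the vice is open; axes as vice. Opening 140 mm with the lever fully open, 105 mm when shut empty: a module goes in lengthwise, its ends to the jaws. When clamped its centre is about 15 mm to the -x side of this point, against the fixed jaw
- jaw: sliding jaw, driven by the lever through a rack and a short spring (about 11 N on a clamped module); face 80 mm wide, 30 mm high; its origin is the vice's origin moved along with the jaw, not a point on the jaw
- lever (a joint): hand lever, rad: 0 fully shut (leans 22 degrees towards the jaws, clamped), 0.768 fully open (leans 22 degrees the other way, +x). Turns about the vice's y axis at the pivot, stiff (6 N at the collar, up to 11 N when clamping), stays where left. With the collar down the gate teeth block it at about 0.2 coming from shut and 0.57 coming from open
- pivot (a point): the lever's pivot, 35 mm above the bench; axes as vice. The stem, 12 mm thick, rises from here to a black knob 28 mm across, 158 to 172 mm from the pivot. Two gate plates, 34 mm over both, flank the stem up to 75 mm above the pivot; their teeth, in the middle of the swing, up to 98 mm
- collar (a joint): lockout collar on the lever's stem, m: 0 down, at most 0.016 lifted along the stem towards the knob against a spring (3.5 N rising to 5.5 N; it falls back when let go). Lifted by 11 mm or more its feet clear the gate teeth
- collar_mid (a point): middle of the lockout collar, a round sleeve 36 mm in diameter, 30 mm high, centred 125 mm from the pivot along the stem when down; z up along the stem, y along the lever's turning axis. Can be pinched from straight above along y, a finger passing the knob on either side; the knob's top is 47 mm above this point when the collar is down
- mat_top (a point): centre of the top of the grey-green antistatic mat, 2 mm above the bench; the mat is flat, 180 mm (x) by 310 mm (y), fixed; room for three modules with their length along x, 90 mm apart
- breadboard: white breadboard with a small display, 55 x 165 x 30 mm, a bystander; origin under its centre
- multimeter: orange multimeter, 160 x 78 x 40 mm, a bystander; origin under its centre
- tub: round black tub, 90 mm across, 55 mm high, a bystander; origin under its centre
- screwdriver: screwdriver lying on the bench, a bystander
Not all that is in view belongs to the job. What is shaped like the unit_b but purple is not meant.

How it is judged:
On the way, in this order (a step that is already met when the one before it is completed fails the run):
1. the vice has been opened fully: lever above 0.68 rad (value of joint lever above 0.68 rad), for 0.1 s.
2. the faulty module is clamped between the jaws, lever shut (below 0.12 rad), collar down (value of joint lever below 0.12 rad and value of joint collar below 0.003 m and contact force between jaw and anything else above 4 N and x of core_1_c0 in the frame of bay between -0.07 and 0.04 m and y of core_1_c0 in the frame of bay between -0.04 and 0.04 m and z of each of core_1_c0, core_2_c0, core_3_c0 in the frame of bay below 0.05 m and x of core_2_c0 in the frame of bay between -0.07 and 0.04 m and y of core_2_c0 in the frame of bay between -0.04 and 0.04 m and x of core_3_c0 in the frame of bay between -0.07 and 0.04 m and y of core_3_c0 in the frame of bay between -0.04 and 0.04 m), for 0.2 s.
At the end, for the whole second after the job is handed in: Faulty module flat and lid up on the vice bed, in line (7 degrees, 20 mm), jaw force over 4 N, lever below 0.12 rad, collar below 3 mm; every sound module flat and lid up on the mat, its centre within 65 mm (x) and 130 mm (y) of the mat's centre; all at rest (all of step 2 and velocity of joint lever below 0.05 rad/s and ((x of unit_a in the frame of mat_top between -0.065 and 0.065 m and y of unit_a in the frame of mat_top between -0.13 and 0.13 m and z of unit_a in the frame of mat_top below 0.01 m) or (x of unit_a in the frame of bay between -0.027 and -0.003 m and y of unit_a in the frame of bay between -0.02 and 0.02 m and z of unit_a in the frame of bay below 0.01 m and angle between the x axis of unit_a and the x axis of vice, either way round below 0.12 rad)) and ((x of unit_b in the frame of mat_top between -0.065 and 0.065 m and y of unit_b in the frame of mat_top between -0.13 and 0.13 m and z of unit_b in the frame of mat_top below 0.01 m) or (x of unit_b in the frame of bay between -0.027 and -0.003 m and y of unit_b in the frame of bay between -0.02 and 0.02 m and z of unit_b in the frame of bay below 0.01 m and angle between the x axis of unit_b and the x axis of vice, either way round below 0.12 rad)) and ((x of unit_c in the frame of mat_top between -0.065 and 0.065 m and y of unit_c in the frame of mat_top between -0.13 and 0.13 m and z of unit_c in the frame of mat_top below 0.01 m) or (x of unit_c in the frame of bay between -0.027 and -0.003 m and y of unit_c in the frame of bay between -0.02 and 0.02 m and z of unit_c in the frame of bay below 0.01 m and angle between the x axis of unit_c and the x axis of vice, either way round below 0.12 rad)) and ((x of unit_d in the frame of mat_top between -0.065 and 0.065 m and y of unit_d in the frame of mat_top between -0.13 and 0.13 m and z of unit_d in the frame of mat_top below 0.01 m) or (x of unit_d in the frame of bay between -0.027 and -0.003 m and y of unit_d in the frame of bay between -0.02 and 0.02 m and z of unit_d in the frame of bay below 0.01 m and angle between the x axis of unit_d and the x axis of vice, either way round below 0.12 rad)) and angle between each of unit_a, unit_b, unit_c, unit_d's own z axis and vertical below 0.12 rad and linear speed of each of unit_a, unit_b, unit_c, unit_d below 0.02 m/s); the robot touches nothing.
It fails at once if the breadboard is pushed aside by more than 40 mm (distance of breadboard from where it was at the start of the episode above 0.04 m).
It fails at once if the multimeter is pushed aside by more than 40 mm (distance of multimeter from where it was at the start of the episode above 0.04 m).
It fails at once if the tub is pushed aside by more than 40 mm (distance of tub from where it was at the start of the episode above 0.04 m).
It fails at once if the screwdriver is pushed aside by more than 40 mm (distance of screwdriver from where it was at the start of the episode above 0.04 m).
Of core_1, core_2, core_3 only 1 to 1 are there at a start; the rules pass over those that are not, and their reading is None.
Of unit_d, tub only 1 to 2 are there at a start; the rules pass over those that are not, and their reading is None.
At some moment in a run one of unit_a, unit_b, unit_c, unit_d may be knocked a few centimetres aside while the robot is not near it.
Once in a run the grip may slacken for a moment while it holds something.
It also fails if it takes over 210 s, if anything falls off the work surface, if the arm or the gripper's body presses on something with over 40 N, if the wrist force passes 120 N, or if a joint passes its speed limit or range.

## Robot

A 7-joint arm with a two-finger parallel gripper is mounted at the origin on the work surface. World frame = base frame: x ahead of the robot, y to its left, z up, the work surface at z = 0. Lengths are in m, angles in rad, forces in N, time in s.
With the tool pointing down it reaches from about 0.4 to 0.85 m from the base axis. Payload 10.4 kg.
Tool frame: the origin (TCP) lies midway between the tips of the shut fingers; the grasp point (between the pads) lies 19 mm behind it; z points along the fingers, y is the line along which they close (so a half turn about z gives the same grasp; the last joint's range is limited). The gripper opens to 85 mm and grips with 20 to 120 N. Pads are 22 mm wide; open, the fingers measure 114 mm over their backs; the gripper's body (76 mm by 85 mm) begins 54 mm behind the grasp point. The pads swing forward as they close: fully open they stand 13 mm farther back than shut.
Start: joints at [-1.365, 0.332, -0.065, 1.46, 0.022, 1.35, -0.088], TCP at [0.142, 0.609, 0.231] pointing down, gripper open.
Joint ranges: [-2.6, 2.6], [-0.5, 2.12], [-1.47, 1.34], [0.16, 2.42], [-1.27, 4.41], [0.06, 2.06], [-2.6, 2.6]. Speed limits (rad/s): [2.22, 2.22, 2.79, 2.79, 3.14, 3.14, 3.14].

## Interface

Orientations are given as a unit quaternion [x, y, z, w].
In Python, from workcell import monitor, eyes, manip gives the robot as it stands.
- The arm moves only by the tool send_rows, never from a script. Its arguments are lists of equal length, an entry for each row: "offset": the shift along the tool's x, y, z in mm, a list of three; "roll": the turn about the tool's z in rad. In form: {"offset": [[tx, ty, tz], ...], "roll": [roll, ...]}. A call has exactly 5 rows; each row is the pose to reach, as a shift and turn from the pose commanded when the call began, along the tool's axes at that moment; what a row does not reach only later rows make up. A row lasts 1/12 s, in which the tool goes at most 41.7 mm and 7.16 degrees, less where a joint would pass 70% of its speed; a pose out of reach is approached as far as the arm can. A call with a gripper value outside its range is refused whole. "jaw" is the opening, from 0 (shut) to 1 (fully open), set as the call begins (left out, the last holds). The fingers move at their own pace and stop on an object; "newtons" is the grip in N (left out, the last holds). Time passes only in rows, so rows that repeat a pose let the fingers close, or fill a call up. It gives the time, the measured TCP pose, the force and the opening at its end, in the units of the state.
- monitor.get_obs(): the state, without advancing time (a new reading comes with each control period).
- eyes.camera(name): name is "scene" or "top"; returns (picture, depth): 420x560x3 uint8, blue, green, red; 420x560 float32, m along the optical axis (not along the pixel's ray), 0 where there is no reading.
- eyes.camera_params(name): a dict with "fovy" (degrees; the focal length in pixels is half the picture's height over the tangent of half this angle, whatever the lens; pixels are square), "cx", "cy" (the principal point, pixels), "R" (3x3) and "t" (3): a world point X has camera coordinates R X + t. Camera axes: x right, y down, z forward; pixel columns grow to the right and rows downward; lengths in m; the calibration is good to about 2 mm. A picture is of the moment at which its call begins. camera_params takes no time and is no camera call.
- manip.hand_in(): hands the job in, once; it reports no verdict.
The state is a dict: "clock": time; "joint_pos": joint angles; "joint_velocities": joint speeds; "tau": joint torques, N m; "position": TCP position; "ee_rot": TCP orientation; "ft_force": force on the tool from outside, world axes, zero at the start; "torque": the same for the moment, N m; "grip_width": opening from 0.0 (shut) to 1.0 (fully open).
Only numpy, scipy, OpenCV 4.12 (cv2) and the standard library are available. Lean on these libraries where they do the work, as an engineer would, in place of code of your own. Each camera call takes 0.05 s, during which the arm holds its last target. There are 200 camera calls.

## Working session

There is one attempt and no reset: what is moved stays moved. The work goes in short steps, Python scripts to look and compute and a tool call to move; the robot and the scene stay as the last step left them, time stands still between calls to the robot, and variables do not carry over. Pictures are saved under pics/ and viewed, on a budget of 14 in all, crops included, one or two more only if the job needs it, and the job is handed in when it is done.

Besides the shell and the picture viewer there is one more tool, called after "Emit:" as a command line: name --pt "numbers of a row" for each row, then --argument value for the rest. send_rows: Moves the arm, as the interface text tells. Its arguments: {"type":"object","properties":{"offset":{"type":"array"},"roll":{"type":"array"},"jaw":{"type":"number"},"newtons":{"type":"number"}},"required":["offset","roll"]}

```bash
mkdir -p pics; ls; cat > h.py <<'E'
import numpy as np,cv2
from workcell import monitor,eyes,manip
def P(n):
    p=eyes.camera_params(n); f=210/np.tan(np.radians(p['fovy'])/2)
    return f,p['cx'],p['cy'],np.array(p['R']),np.array(p['t'])
def ray(n,u,v,z):
    f,cx,cy,R,t=P(n); d=R.T@np.array([(u-cx)/f,(v-cy)/f,1]); c=-R.T@t
    return c+d*(z-c[2])/d[2]
def cloud(n,dep):
    f,cx,cy,R,t=P(n); v,u=np.mgrid[:420,:560]
    X=np.stack([(u-cx)/f*dep,(v-cy)/f*dep,dep],-1)-t
    return X@R
def proj(n,X):
    f,cx,cy,R,t=P(n); c=R@np.array(X)+t; return f*c[0]/c[2]+cx,f*c[1]/c[2]+cy
E
python3 - <<'E'
from h import *
for n in('top','scene'):
    im,d=eyes.camera(n); cv2.imwrite(f'pics/{n}0.png',im); np.save(f'{n}0.npy',d)
    f,cx,cy,R,t=P(n); print(n,f,cx,cy,(-R.T@t).round(3),R.round(2).tolist())
print(monitor.get_obs())
E
```

```text
pics
top 455.07467432940814 275.5626151993645 204.89899100558674 [ 0.473 -0.039  1.36 ] [[0.03, -1.0, -0.01], [-1.0, -0.03, -0.04], [0.04, 0.01, -1.0]]
scene 381.3880331105124 272.69240982780667 204.4170115550868 [1.047 0.435 0.827] [[-0.71, 0.71, 0.01], [0.5, 0.51, -0.7], [-0.5, -0.49, -0.72]]
{'clock': 0.1, 'joint_pos': array([-1.36460651,  0.33281416, -0.06473227,  1.46087471,  0.02163342,
        1.3499001 , -0.08851145]), 'joint_velocities': array([-9.64500995e-05, -2.88850346e-05, -8.42218177e-04, -3.58435987e-03,
       -1.56079121e-03, -2.35020318e-03,  6.41870156e-06]), 'tau': array([ 1.59475912e-03, -6.26740837e+01,  4.90139821e-02, -3.92423558e+01,
        1.63180078e-02,  6.94336384e-03, -1.55729168e-05]), 'position': array([0.14166691, 0.60837938, 0.23058386]), 'ee_rot': array([ 1.14122707e-01,  9.93466449e-01, -6.48849103e-04, -3.35883296e-05]), 'ft_force': array([-0.00060877, -0.19039918, -0.51636264]), 'torque': array([ 0.01752107,  0.04604133, -0.00540337]), 'grip_width': 0.9986825817064402}
```

View pics/top0.png

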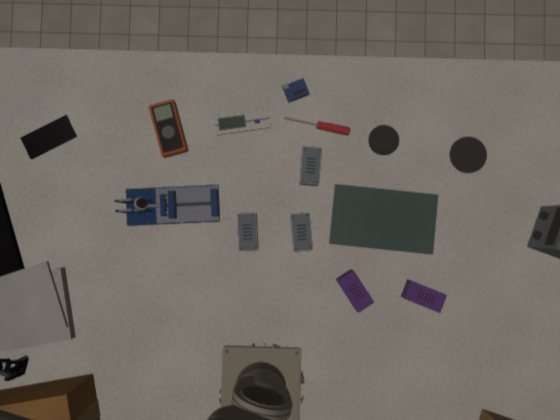

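View pics/scene0.png

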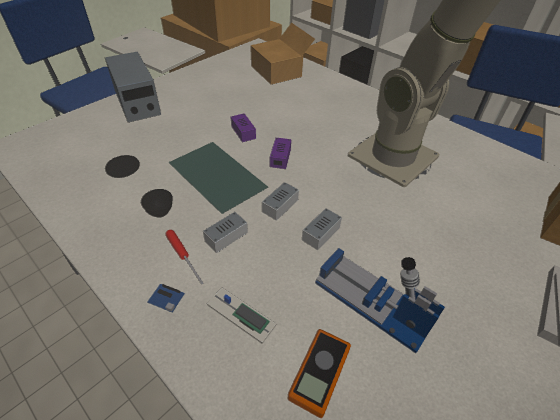

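Top view: grey modules at about (248,231), (301,231) and (311,166), the mat at (384,219), and the vice at (172,205) with its lever at the left end (141,204), so vice x points to image left. Purple decoys are at (355,290) and (424,296). The scene view agrees: only three grey modules, with the lever leaning towards the jaws (shut).

```bash
cat >> h.py <<'E'
def comps(C,m,amin=60):
    m=cv2.morphologyEx(m.astype(np.uint8),cv2.MORPH_OPEN,np.ones((2,2)))
    n,l,s,c=cv2.connectedComponentsWithStats(m)
    out=[]
    for i in range(1,n):
        if s[i,4]<amin: continue
        p=C[l==i]; (x,y),(w,h),a=cv2.minAreaRect((p[:,:2]*1000).astype(np.float32))
        if w<h: w,h,a=h,w,a-90
        out.append((c[i].round().tolist(),round(x),round(y),round(w),round(h),round((a+90)%180-90,1),round(float(np.median(p[:,2]))*1000)))
    return out
def modules():
    im,d=eyes.camera('top'); C=cloud('top',d); hsv=cv2.cvtColor(im,cv2.COLOR_BGR2HSV)
    return [o for o in comps(C,(d>0)&(abs(C[...,2]-.046)<.012)&(hsv[...,1]<80)) if 80<o[3]<130 and 40<o[4]<75]
E
python3 - <<'E'
from h import *
im=cv2.imread('pics/top0.png'); d=np.load('top0.npy'); C=cloud('top',d); hsv=cv2.cvtColor(im,cv2.COLOR_BGR2HSV)
print('bench z',np.median(C[230:260,270:290,2]), C[204,141],C[231,248])
for lo,hi in((.012,.03),(.03,.065),(.1,.3)):
    print(lo); [print(o) for o in comps(C,(d>0)&(C[...,2]>lo)&(C[...,2]<hi)) if o[0][1]<330]
print('mat',comps(C,(hsv[...,0]>60)&(hsv[...,0]<95)&(hsv[...,1]>30)&(C[...,2]<.012),2000))
b=(hsv[...,0]>100)&(hsv[...,0]<125)&(hsv[...,1]>110); print('blue'); [print(o) for o in comps(C,b)]
print('blue steps'); 
print('height along vice line'); 
for u in range(115,226,3): print(u,(C[205,u]*1000).round().astype(int).tolist(),end=' ')
d=np.load('scene0.npy'); C=cloud('scene',d); print()
m=(C[...,2]>.1)&(C[...,2]<.25)&(d>0)&(C[...,1]>.1)&(C[...,1]<.45)&(C[...,0]>.3); p=C[m]
for z in np.arange(.1,.23,.01):
    q=p[abs(p[:,2]-z)<.005]
    if len(q): print(z.round(2),q.mean(0).round(3),len(q))
E
```

```text
bench z 0.00019954427829928153 [0.51710934 0.313284   0.19770998] [0.45329452 0.04695727 0.04841708]
0.012
([234.0, 126.0], 764, 101, 85, 31, -64.8, 20)
([334.0, 128.0], 765, -197, 104, 25, 82.5, 22)
([384.0, 141.0], 600, -213, 426, 66, -45.0, 21)
([179.0, 206.0], 526, 187, 449, 119, -88.4, 19)
([8.0, 244.0], 391, 389, 835, 248, 84.4, 20)
([64.0, 280.0], 399, 282, 657, 62, -71.7, 18)
([69.0, 316.0], 353, 295, 698, 134, -59.4, 17)
0.03
([168.0, 128.0], 621, 177, 507, 128, 41.3, 36)
([388.0, 137.0], 635, -203, 452, 88, -56.4, 43)
([311.0, 166.0], 586, -114, 261, 79, -16.7, 45)
([215.0, 203.0], 533, 146, 78, 20, 0.7, 54)
([168.0, 205.0], 520, 152, 386, 80, 87.9, 45)
([543.0, 228.0], 510, -439, 793, 135, 85.6, 57)
([248.0, 232.0], 451, 18, 116, 112, -86.0, 45)
([302.0, 232.0], 450, -91, 113, 99, 7.1, 46)
([30.0, 306.0], 311, 377, 891, 217, -73.0, 42)
([356.0, 291.0], 369, -192, 362, 74, 44.1, 45)
([426.0, 297.0], 348, -283, 545, 58, 69.1, 46)
0.1
([135.0, 205.0], 517, 375, 149, 32, -86.9, 158)
([555.0, 237.0], 500, -433, 781, 112, 85.8, 124)
mat [([384.0, 220.0], 503, -275, 466, 173, 85.
[... 585 characters left out ...]
 296, 45] 166 [523, 291, 28] 169 [522, 278, 47] 172 [522, 268, 50] 175 [523, 263, 37] 178 [524, 256, 26] 181 [524, 250, 13] 184 [524, 239, 22] 187 [525, 232, 17] 190 [525, 222, 22] 193 [525, 213, 22] 196 [525, 204, 23] 199 [525, 194, 28] 202 [526, 187, 21] 205 [526, 178, 23] 208 [526, 169, 19] 211 [525, 154, 59] 214 [525, 146, 57] 217 [526, 139, 44] 220 [528, 136, 3] 223 [528, 127, 1] 
0.1 [0.523 0.376 0.103] 117
0.11 [0.521 0.374 0.108] 231
0.12 [0.524 0.365 0.12 ] 106
0.13 [0.522 0.368 0.13 ] 144
0.14 [0.536 0.336 0.141] 35
0.15 [0.534 0.335 0.15 ] 67
0.16 [0.531 0.327 0.161] 128
0.17 [0.524 0.331 0.168] 87
0.18 [0.534 0.316 0.182] 12
0.19 [0.527 0.313 0.191] 108
0.2 [0.524 0.319 0.196] 42
```

```bash
cat >> h.py <<'E'
def prect(m,z,n='top',amin=60):
    m=cv2.morphologyEx(m.astype(np.uint8),cv2.MORPH_OPEN,np.ones((5,5)))
    out=[]
    for c in cv2.findContours(m,cv2.RETR_EXTERNAL,cv2.CHAIN_APPROX_NONE)[0]:
        if cv2.contourArea(c)<amin: continue
        X=np.array([ray(n,u,v,z)[:2]*1000 for u,v in c[:,0]],np.float32)
        (x,y),(w,h),a=cv2.minAreaRect(X)
        if w<h: w,h,a=h,w,a-90
        out.append([round(float(k),1) for k in(x,y,w,h,(a+90)%180-90)]+c[:,0].mean(0).round().tolist())
    return out
def modules(im=None,d=None):
    if im is None: im,d=eyes.camera('top')
    C=cloud('top',d); hsv=cv2.cvtColor(im,cv2.COLOR_BGR2HSV)
    d=cv2.medianBlur(d,5); C=cloud('top',d)
    return [o for o in prect((d>0)&(abs(C[...,2]-.047)<.018)&(hsv[...,1]<90),.045) if 85<o[2]<135 and 40<o[3]<75]
E
python3 - <<'E'
from h import *
im=cv2.imread('pics/top0.png'); d=np.load('top0.npy'); hsv=cv2.cvtColor(im,cv2.COLOR_BGR2HSV)
print(*modules(im,d),sep='\n')
print('mat',prect((hsv[...,0]>60)&(hsv[...,0]<95)&(hsv[...,1]>30),.002,amin=2000))
b=(hsv[...,0]>95)&(hsv[...,0]<130)&(hsv[...,1]>50); b[:, :110]=0;b[:,235:]=0;b[:170]=0;b[240:]=0
b=cv2.morphologyEx(b.astype(np.uint8),cv2.MORPH_CLOSE,np.ones((15,15))); print('vice@.015',prect(b,.015,amin=1000))
b=(hsv[...,0]>100)&(hsv[...,0]<125)&(hsv[...,1]>110)
o=cv2.connectedComponentsWithStats(b.astype(np.uint8))
for s,c in zip(o[2][1:],o[3][1:]):
    if s[4]>60 and s[0]<230: print(s,c.round(1),ray('top',*c,.053).round(4))
r=cv2.resize(im[175:240,105:235],(780,390),interpolation=cv2.INTER_CUBIC); s=cv2.imread('pics/scene0.png')[240:355,310:450]
cv2.imwrite('pics/c1.png',np.vstack([r,cv2.resize(s[:40*0+37],(780,206))])if 0 else r)
E
```

```text
[456.5, -106.0, 109.5, 56.2, 6.8, 301.0, 231.0]
[452.9, 49.9, 109.8, 56.4, 4.5, 247.0, 231.0]
[649.4, -128.0, 111.5, 56.1, -3.3, 310.0, 165.0]
[749.9, 292.9, 134.4, 57.9, 17.1, 167.0, 127.0]
mat [[499.8, -352.6, 303.1, 172.6, 85.5, 385.0, 219.0]]
vice@.015 [[518.4, 356.5, 172.2, 106.5, -87.6, 145.0, 206.0]]
[127 189  28  15 232] [142.6 194.2] [0.5511 0.3536 0.053 ]
[211 190   6  26 120] [213.5 202.3] [0.533  0.1485 0.053 ]
[168 192   6  26 127] [170.9 204.7] [0.5229 0.2709 0.053 ]
[160 195   5  20  81] [162.3 204.6] [0.5226 0.2956 0.053 ]
[127 208  29  17 330] [142.4 216.9] [0.4855 0.3517 0.053 ]
```

View pics/c1.png

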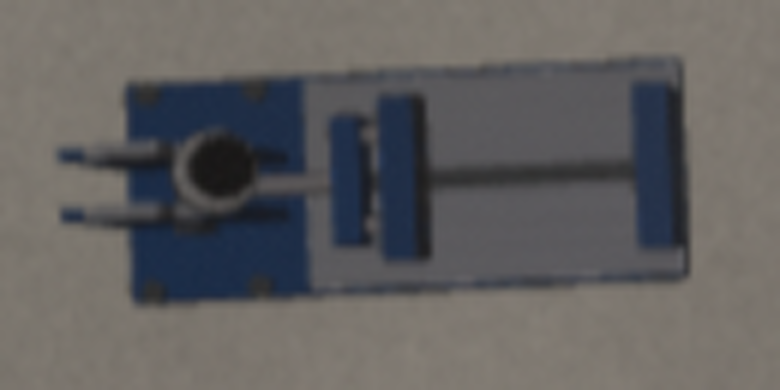

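Crop: vice base corners at (125,80), (680,58), (688,278) and (133,303) in crop pixels. The knob is at (222,167), the sliding jaw face at x≈425 and the fixed jaw face at x≈635.

```bash
python3 - <<'E'
from h import *
r=lambda u,v,z:ray('top',105+u/6,175+v/6,z)*1000
c=[r(*p,20)for p in[]]
c=np.array([r(*p,.018) for p in((125,80),(680,58),(688,278),(133,303))]); print(c.round(),c.mean(0).round(1))
a=(c[0]+c[3]-c[1]-c[2])[:2]; a/=np.linalg.norm(a); print('vice x',a,np.degrees(np.arctan2(a[1],a[0])), 'base len',np.linalg.norm((c[0]+c[3]-c[1]-c[2])[:2])/2)
for n,p,z in(('fixed',(636,167),.055),('slide',(424,178),.053),('knob top',(222,165),.197)): print(n,r(*p,z).round(1))
print([p for p in modules()])
E
```

```text
[[569. 415.  18.]
 [587. 141.  18.]
 [479. 133.  18.]
 [459. 406.  18.]] [523.7 273.7  18. ]
vice x [-0.06908094  0.99761106] 93.96120121243374 base len 273.8872144945483
fixed [531.3 155.3  55. ]
slide [523.4 257.1  53. ]
knob top [521.1 311.1 197. ]
[[456.5, -106.0, 109.5, 56.3, 6.8, 301.0, 231.0], [452.9, 49.9, 109.8, 56.4, 4.5, 247.0, 231.0], [649.5, -128.0, 111.7, 56.1, -3.3, 310.0, 165.0], [749.8, 292.9, 134.6, 57.8, 17.2, 167.0, 127.0]]
```

```bash
cat >> h.py <<'E'
import json
from scipy.spatial.transform import Rotation as Ro
def yaw(q=None):
    y=Ro.from_quat(monitor.get_obs()['ee_rot'] if q is None else q).as_matrix()[:,1]; return np.degrees(np.arctan2(y[1],y[0]))
def plan(wps,start=None,v=38,w=6.3,pad=True):
    """wps: (x,y,z mm, yaw deg of tool y[, v]); prints calls of 5 rows"""
    o=monitor.get_obs(); p=np.r_[o['position']*1000,yaw()] if start is None else np.array(start,float)
    rows=[]; cur=p.copy()
    print('from',p.round(1))
    for t in wps:
        vv=t[4] if len(t)>4 else v; t=np.array(t[:4],float); dy=(t[3]-cur[3]+180)%360-180; t[3]=cur[3]+dy
        n=int(np.ceil(max(np.linalg.norm(t[:3]-cur[:3])/vv,abs(dy)/w,1)))
        rows+=[cur+(t-cur)*(i+1)/n for i in range(n)]; cur=t
    while len(rows)%5: rows.append(cur)
    b=p
    for i in range(0,len(rows),5):
        c,s=np.cos(np.radians(b[3])),np.sin(np.radians(b[3]))
        # tool y=(c,s,0), z=(0,0,-1), x=y x z=(-s,c,0)
        X=np.array([[-s,c,0],[c,s,0],[0,0,-1]])
        off=[(X@(r[:3]-b[:3])).round().astype(int).tolist() for r in rows[i:i+5]]
        ro=[round(-np.radians(r[3]-b[3]),3) for r in rows[i:i+5]]
        print(json.dumps(dict(offset=off,roll=ro)))
        q=X.T@np.array(off[-1]); b=np.r_[b[:3]+q,b[3]-np.degrees(ro[-1])]
def st():
    o=monitor.get_obs(); print('t',o['clock'],'p',(o['position']*1000).round(1),'yaw',round(yaw(),1),'F',o['ft_force'].round(2),'T',o['torque'].round(3),'w',round(o['grip_width'],3),'j',np.round(o['joint_pos'],2))
E
python3 - <<'E'
from h import *
print(Ro.from_quat(monitor.get_obs()['ee_rot']).as_matrix().round(3).tolist())
plan([(300,500,270,40),(520,327,240,3.9)])
E
```

```text
[[-0.974, 0.227, -0.0], [0.227, 0.974, -0.001], [-0.0, -0.001, -1.0]]
from [141.7 608.5 230.7  76.9]
{"offset": [[-30, -12, -7], [-60, -23, -13], [-89, -35, -20], [-119, -46, -26], [-149, -58, -33]], "roll": [0.107, 0.215, 0.322, 0.429, 0.537]}
{"offset": [[-32, 5, -6], [-66, 9, -3], [-101, 12, 1], [-136, 16, 5], [-171, 19, 9]], "roll": [0.107, 0.186, 0.264, 0.343, 0.422]}
{"offset": [[-30, 17, 3], [-60, 35, 7], [-91, 52, 11], [-121, 70, 15], [-121, 70, 15]], "roll": [0.079, 0.157, 0.236, 0.315, 0.315]}
```

Emit:
send_rows --pt "-30 -12 -7" --pt "-60 -23 -13" --pt "-89 -35 -20" --pt "-119 -46 -26" --pt "-149 -58 -33" --roll '[0.107,0.215,0.322,0.429,0.537]'

```text
clock: 0.57
position: [0.2747, 0.5173, 0.2643]
ee_rot: [0.376, 0.927, -0.0, -0.0]
ft_force: [0.2, 0.0, -0.3]
grip_width: 1.0
```

Emit:
send_rows --pt "-32 5 -6" --pt "-66 9 -3" --pt "-101 12 1" --pt "-136 16 5" --pt "-171 19 9" --roll '[0.107,0.186,0.264,0.343,0.422]'

```text
clock: 0.98
position: [0.4112, 0.4124, 0.2551]
ee_rot: [0.561, 0.828, 0.0, -0.0]
ft_force: [0.5, 0.4, -0.6]
grip_width: 1.0
```

Emit:
send_rows --pt "-30 17 3" --pt "-60 35 7" --pt "-91 52 11" --pt "-121 70 15" --pt "-121 70 15" --roll '[0.079,0.157,0.236,0.315,0.315]'

```text
clock: 1.4
position: [0.5254, 0.3204, 0.2393]
ee_rot: [0.688, 0.726, -0.001, 0.002]
ft_force: [0.8, -1.7, 0.1]
grip_width: 0.999
```

```bash
python3 - <<'E'
from h import *
st()
im,d=eyes.camera('scene'); cv2.imwrite('pics/s2.png',cv2.resize(im[180:380,290:490],(600,600),interpolation=cv2.INTER_CUBIC))
plan([(520,327,136,3.9,22)])
E
```

```text
t 1.4 p [525.4 320.4 239.3] yaw 3.1 F [ 0.81 -1.74  0.07] T [-0.075 -0.035  0.012] w 0.999 j [-0.91  0.31  0.36  1.49 -0.11  1.36 -0.49]
from [523.  323.5 239.5   3.4]
{"offset": [[1, -1, 21], [1, -1, 41], [2, -2, 62], [3, -2, 83], [4, -3, 103]], "roll": [-0.002, -0.003, -0.005, -0.006, -0.008]}
```

View pics/s2.png

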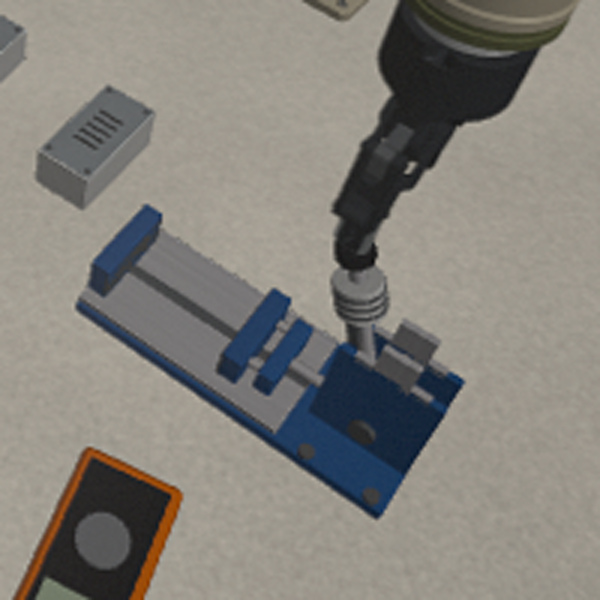

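The gripper is above the knob, with the collar at crop (357,292) and the stem leaning towards the jaws. Going down.

Emit:
send_rows --pt "0 0 20" --pt "0 0 40" --pt "0 0 60" --pt "0 0 80" --pt "0 0 96" --roll '[0,0,0,0,0]'

```text
clock: 1.87
position: [0.519, 0.3283, 0.1426]
ee_rot: [0.682, 0.731, -0.001, -0.0]
ft_force: [-0.4, 0.7, -0.5]
grip_width: 1.002
```

Emit:
send_rows --pt "0 0 4" --pt "0 0 8" --pt "0 0 8" --pt "0 0 8" --pt "0 0 8" --roll '[0,0,0,0,0]'

```text
clock: 2.28
position: [0.5207, 0.328, 0.1375]
ee_rot: [0.683, 0.731, 0.001, 0.0]
ft_force: [-0.3, 0.4, 0.2]
grip_width: 1.002
```

```bash
python3 - <<'E'
from h import *
st(); print(ray('scene',409,277,.151),ray('scene',408,263,.188))
im,d=eyes.camera('scene'); cv2.imwrite('pics/s3.png',cv2.resize(im[200:330,340:470],(600,600),interpolation=cv2.INTER_CUBIC))
E
```

```text
t 2.2833 p [520.7 328.  137.5] yaw 3.9 F [-0.35  0.41  0.22] T [0.05  0.019 0.071] w 1.002 j [-0.9   0.38  0.33  1.62 -0.13  1.16 -0.47]
[0.52233068 0.32675696 0.151     ] [0.52266135 0.3134405  0.188     ]
```

View pics/s3.png

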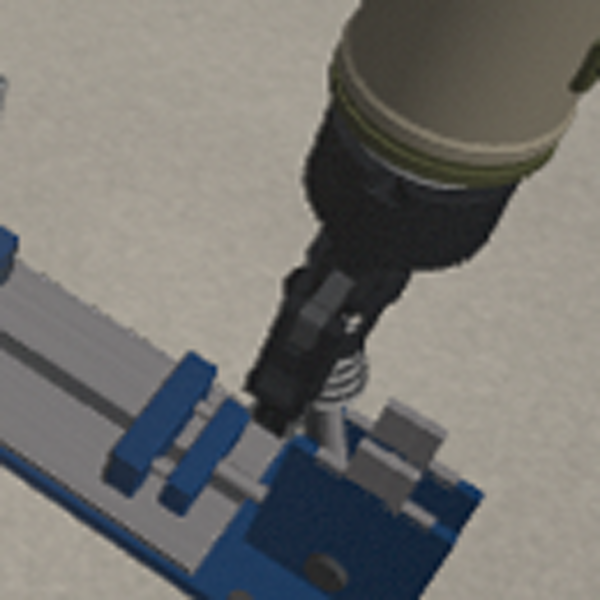

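Emit:
send_rows --pt "0 0 0" --pt "0 0 0" --pt "0 0 0" --pt "0 0 0" --pt "0 0 0" --roll '[0,0,0,0,0]' --jaw 0.2 --newtons 60

```text
clock: 2.75
position: [0.5209, 0.3276, 0.1369]
ee_rot: [0.683, 0.731, 0.001, 0.0]
ft_force: [2.7, 0.1, 2.0]
grip_width: 0.401
```

Emit:
send_rows --pt "0 0 0" --pt "-1 0 -4" --pt "-3 0 -8" --pt "-5 0 -13" --pt "-5 0 -13" --roll '[0,0,0,0,0]'

```text
clock: 3.17
position: [0.5212, 0.3226, 0.1499]
ee_rot: [0.683, 0.731, 0.001, 0.0]
ft_force: [5.9, 2.5, -4.6]
grip_width: 0.403
```

```bash
python3 - <<'E'
from h import *
st()
E
```

```text
t 3.1667 p [521.2 322.6 149.9] yaw 3.9 F [ 5.88  2.46 -4.55] T [ 0.528 -1.24   0.086] w 0.403 j [-0.9   0.37  0.34  1.62 -0.13  1.18 -0.46]
```

Lifted at 4.5 N, as expected. Now the arc.

Emit:
send_rows --pt "10 0 -4" --pt "21 0 -6" --pt "33 0 -9" --pt "44 0 -10" --pt "55 0 -10" --roll '[0,0,0,0,0]'

```text
clock: 3.58
position: [0.5174, 0.3745, 0.1578]
ee_rot: [0.684, 0.73, -0.002, 0.001]
ft_force: [3.8, -6.0, -6.9]
grip_width: 0.403
```

Emit:
send_rows --pt "12 0 1" --pt "24 0 3" --pt "35 0 6" --pt "45 0 9" --pt "54 0 12" --roll '[0,0,0,0,0]'

```text
clock: 4.0
position: [0.5128, 0.4317, 0.1465]
ee_rot: [0.683, 0.731, -0.001, -0.0]
ft_force: [0.5, 0.6, -0.2]
grip_width: 0.204
```

```bash
python3 - <<'E'
from h import *
st()
E
```

```text
t 4.0 p [512.8 431.7 146.5] yaw 3.9 F [ 0.49  0.63 -0.23] T [-0.029  0.038 -0.03 ] w 0.204 j [-0.98  0.49  0.3   1.45 -0.15  1.22 -0.6 ]
```

```bash
python3 - <<'E'
from h import *
im,d=eyes.camera('scene'); cv2.imwrite('pics/s4.png',cv2.resize(im[190:350,320:480],(600,600),interpolation=cv2.INTER_CUBIC))
E
```

```text
(no output)
```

View pics/s4.png

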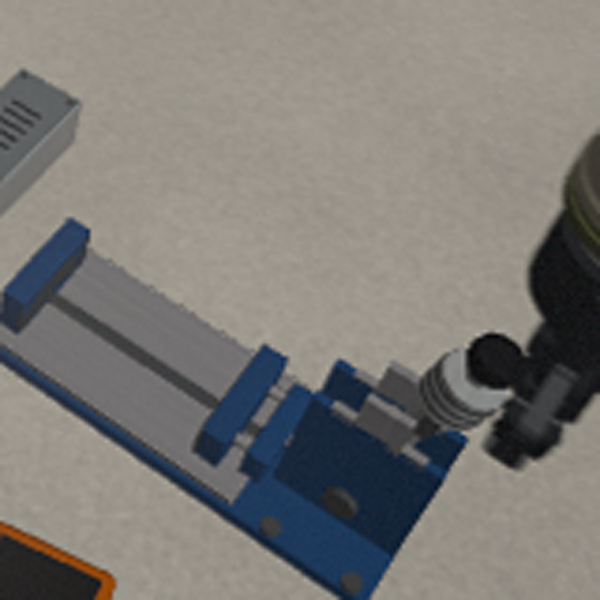

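```bash
python3 - <<'E'
from h import *
for z in(.17,.18,.188,.195): print(z,ray('scene',451.2,285.2,z).round(3))
for t in np.radians([10,14,18,22]):
    k=np.array([517-.067*165*np.sin(t),374+165*np.sin(t),35+165*np.cos(t)])/1000; print(np.degrees(t),k.round(3),np.round(proj('scene',k),1))
im,d=eyes.camera('top'); C=cloud('top',cv2.medianBlur(d,3)); m=(C[...,2]>.15)&(C[...,2]<.23)&(abs(C[...,0]-.52)<.06)&(abs(C[...,1]-.4)<.1);print(C[m].mean(0),m.sum())
E
```

```text
0.17 [0.494 0.4   0.17 ]
0.18 [0.502 0.4   0.18 ]
0.188 [0.509 0.401 0.188]
0.195 [0.515 0.401 0.195]
10.0 [0.515 0.403 0.197] [452.3 285. ]
14.0 [0.514 0.414 0.195] [457.6 289.1]
18.0 [0.514 0.425 0.192] [462.7 293.3]
22.0 [0.513 0.436 0.188] [467.5 297.7]
[0.51416905 0.41028053 0.19409089] 505
```

Emit:
send_rows --pt "2 0 0" --pt "2 0 -25" --pt "2 0 -55" --pt "2 0 -88" --pt "2 0 -88" --roll '[0,0,0,0,0]' --jaw 1

```text
clock: 4.52
position: [0.5153, 0.4343, 0.2432]
ee_rot: [0.683, 0.73, 0.005, 0.0]
ft_force: [0.6, 0.2, 0.9]
grip_width: 0.892
```

Emit:
send_rows --pt "-17 0 0" --pt "-35 0 0" --pt "-35 0 0" --pt "-35 0 20" --pt "-35 0 40" --roll '[0,0,0,0,0]'

```text
clock: 4.93
position: [0.5163, 0.3984, 0.1966]
ee_rot: [0.683, 0.73, 0.002, -0.0]
ft_force: [0.5, 0.6, 0.0]
grip_width: 1.002
```

Emit:
send_rows --pt "0 0 15" --pt "0 0 30" --pt "0 0 40" --pt "0 0 40" --pt "0 0 40" --roll '[0,0,0,0,0]'

```text
clock: 5.35
position: [0.5154, 0.3983, 0.1555]
ee_rot: [0.683, 0.731, -0.0, -0.0]
ft_force: [0.1, -0.9, 0.6]
grip_width: 1.0
```

Emit:
send_rows --pt "0 0 0" --pt "0 0 0" --pt "0 0 0" --pt "0 0 0" --pt "0 0 0" --roll '[0,0,0,0,0]' --jaw 0.2 --newtons 80

```text
clock: 5.77
position: [0.5157, 0.3986, 0.1557]
ee_rot: [0.683, 0.731, 0.001, 0.0]
ft_force: [-0.3, 0.6, -0.6]
grip_width: 0.393
```

```bash
python3 - <<'E'
from h import *
st()
E
```

```text
t 5.7667 p [515.7 398.6 155.7] yaw 3.9 F [-0.33  0.64 -0.61] T [ 0.199 -0.275  0.013] w 0.393 j [-0.96  0.44  0.31  1.5  -0.14  1.22 -0.56]
```

Emit:
send_rows --pt "0 0 -2" --pt "7 0 -1" --pt "14 0 1" --pt "21 0 4" --pt "28 0 7" --roll '[0,0,0,0,0]'

```text
clock: 6.18
position: [0.5138, 0.4245, 0.1476]
ee_rot: [0.683, 0.73, -0.002, 0.001]
ft_force: [1.7, -3.7, -2.1]
grip_width: 0.391
```

Emit:
send_rows --pt "4 0 2" --pt "5 0 2" --pt "5 0 2" --pt "5 0 2" --pt "5 0 2" --roll '[0,0,0,0,0]'

```text
clock: 6.6
position: [0.5131, 0.4309, 0.1461]
ee_rot: [0.683, 0.73, -0.0, -0.0]
ft_force: [0.2, -1.1, -2.9]
grip_width: 0.384
```

```bash
python3 - <<'E'
from h import *
st()
E
```

```text
t 6.6 p [513.1 430.9 146.1] yaw 3.8 F [ 0.2  -1.11 -2.87] T [-0.483  0.668 -1.659] w 0.384 j [-0.98  0.49  0.3   1.45 -0.15  1.22 -0.6 ]
```

Emit:
send_rows --pt "0 0 4" --pt "0 0 6" --pt "0 0 6" --pt "0 0 6" --pt "0 0 6" --roll '[0,0,0,0,0]' --jaw 1

```text
clock: 7.02
position: [0.5132, 0.4316, 0.1406]
ee_rot: [0.682, 0.731, 0.0, -0.0]
ft_force: [-0.5, 1.0, 0.8]
grip_width: 0.995
```

Emit:
send_rows --pt "0 0 -20" --pt "0 0 -50" --pt "0 0 -80" --pt "-5 0 -105" --pt "-5 0 -105" --roll '[0,0,0,0,0]'

```text
clock: 7.43
position: [0.5157, 0.4268, 0.252]
ee_rot: [0.683, 0.731, 0.004, 0.0]
ft_force: [0.7, -0.5, 0.7]
grip_width: 0.997
```

```bash
python3 - <<'E'
from h import *
st()
im,d=eyes.camera('scene'); cv2.imwrite('pics/s5.png',cv2.resize(im[200:360,320:480],(600,600),interpolation=cv2.INTER_CUBIC))
print(modules())
E
```

```text
t 7.4333 p [515.7 426.8 252. ] yaw 3.9 F [ 0.73 -0.46  0.67] T [-0.062 -0.057 -0.081] w 0.997 j [-0.99  0.42  0.32  1.32 -0.13  1.41 -0.6 ]
[[456.5, -106.0, 109.5, 56.2, 6.8, 301.0, 231.0], [452.9, 49.8, 109.8, 56.6, 4.5, 247.0, 231.0], [649.4, -127.9, 111.4, 56.3, -3.0, 310.0, 165.0], [749.9, 293.0, 134.4, 57.8, 17.1, 167.0, 127.0]]
```

View pics/s5.png

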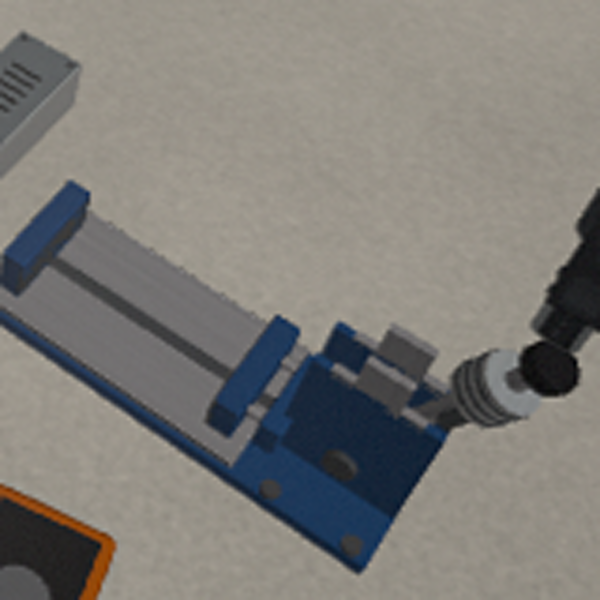

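The lever is fully open, with its knob at the predicted pixel, and the collar is down. Now the first module.

```bash
python3 - <<'E'
from h import *
plan([(480,250,230,-50),(453,50,150,-85.5),(453,50,110,-85.5)])
plan([(453,50,11,-85.5,25)],start=(453,50,110,-85.5))
E
```

```text
from [514.1 426.5 246.7   3.9]
{"offset": [[-19, -5, 2], [-39, -10, 4], [-58, -15, 6], [-77, -20, 7], [-97, -26, 9]], "roll": [0.105, 0.209, 0.314, 0.418, 0.523]}
{"offset": [[-19, 5, 2], [-38, 11, 4], [-57, 16, 6], [-77, 21, 8], [-108, 32, 21]], "roll": [0.104, 0.209, 0.313, 0.418, 0.521]}
{"offset": [[-23, 25, 13], [-45, 50, 27], [-68, 75, 40], [-90, 100, 53], [-113, 125, 67]], "roll": [0.103, 0.206, 0.31, 0.413, 0.516]}
{"offset": [[1, 0, 20], [1, 0, 40], [1, 0, 40], [1, 0, 40], [1, 0, 40]], "roll": [0.0, 0.0, 0.0, 0.0, 0.0]}
from [453.   50.  110.  -85.5]
{"offset": [[0, 0, 25], [0, 0, 50], [0, 0, 74], [0, 0, 99], [0, 0, 99]], "roll": [-0.0, -0.0, -0.0, -0.0, -0.0]}
```

Emit:
send_rows --pt "-19 -5 2" --pt "-39 -10 4" --pt "-58 -15 6" --pt "-77 -20 7" --pt "-97 -26 9" --roll '[0.105,0.209,0.314,0.418,0.523]'

```text
clock: 7.95
position: [0.4935, 0.3269, 0.2349]
ee_rot: [0.85, 0.527, -0.001, 0.0]
ft_force: [0.4, -0.0, 1.7]
grip_width: 1.001
```

Emit:
send_rows --pt "-19 5 2" --pt "-38 11 4" --pt "-57 16 6" --pt "-77 21 8" --pt "-108 32 21" --roll '[0.104,0.209,0.313,0.418,0.521]'

```text
clock: 8.37
position: [0.475, 0.2183, 0.2154]
ee_rot: [0.956, 0.292, 0.001, -0.0]
ft_force: [1.1, -0.8, 0.2]
grip_width: 0.998
```

Emit:
send_rows --pt "-23 25 13" --pt "-45 50 27" --pt "-68 75 40" --pt "-90 100 53" --pt "-113 125 67" --roll '[0.103,0.206,0.31,0.413,0.516]'

```text
clock: 8.78
position: [0.4508, 0.0486, 0.1469]
ee_rot: [0.999, 0.037, -0.0, -0.0]
ft_force: [1.3, -0.4, -0.5]
grip_width: 1.003
```

Emit:
send_rows --pt "1 0 20" --pt "1 0 40" --pt "1 0 40" --pt "1 0 40" --pt "1 0 40" --roll '[0,0,0,0,0]'

```text
clock: 9.2
position: [0.4531, 0.0503, 0.1088]
ee_rot: [0.999, 0.04, 0.0, 0.0]
ft_force: [-0.1, 0.4, 1.1]
grip_width: 1.0
```

```bash
python3 - <<'E'
from h import *
st(); plan([(453,50,11,-85.5,25)])
E
```

```text
t 9.2 p [453.1  50.3 108.8] yaw -85.4 F [-0.12  0.39  1.14] T [ 0.035 -0.023 -0.029] w 1.0 j [-0.85  0.06  0.67  2.07 -0.05  1.02 -1.65]
from [453.1  50.3 108.8 -85.4]
{"offset": [[0, 0, 24], [0, 0, 49], [0, 0, 73], [0, 0, 98], [0, 0, 98]], "roll": [0.0, 0.001, 0.001, 0.001, 0.001]}
```

Emit:
send_rows --pt "0 0 24" --pt "0 0 49" --pt "0 0 73" --pt "0 0 98" --pt "0 0 98" --roll '[0,0,0,0,0]'

```text
clock: 9.62
position: [0.451, 0.0501, 0.0078]
ee_rot: [0.999, 0.04, -0.002, 0.001]
ft_force: [-1.2, -0.4, -0.4]
grip_width: 1.0
```

Emit:
send_rows --pt "0 0 0" --pt "0 0 0" --pt "0 0 0" --pt "0 0 0" --pt "0 0 0" --roll '[0,0,0,0,0]' --jaw 0.4 --newtons 80

```text
clock: 10.03
position: [0.4544, 0.0506, 0.0124]
ee_rot: [0.999, 0.04, 0.001, -0.001]
ft_force: [-1.8, 0.0, 7.6]
grip_width: 0.64
```

Emit:
send_rows --pt "0 0 -20" --pt "0 0 -45" --pt "0 0 -70" --pt "0 0 -90" --pt "0 0 -90" --roll '[0,0,0,0,0]'

```text
clock: 10.45
position: [0.4554, 0.0505, 0.1048]
ee_rot: [0.999, 0.039, 0.003, -0.002]
ft_force: [0.5, 1.0, -4.9]
grip_width: 0.646
```

Emit:
send_rows --pt "0 0 0" --pt "0 0 0" --pt "0 0 0" --pt "0 0 0" --pt "0 0 0" --roll '[0,0,0,0,0]'

```text
clock: 10.87
position: [0.4524, 0.0497, 0.0995]
ee_rot: [0.999, 0.039, -0.001, 0.0]
ft_force: [-0.1, 0.4, -4.9]
grip_width: 0.643
```

```bash
python3 - <<'E'
from h import *
st()
E
```

```text
t 10.8667 p [452.4  49.7  99.5] yaw -85.5 F [-0.1   0.39 -4.86] T [ 0.009  0.062 -0.029] w 0.643 j [-0.87  0.08  0.69  2.08 -0.06  1.   -1.64]
```

Emit:
send_rows --pt "40 0 0" --pt "80 0 0" --pt "120 0 0" --pt "120 0 0" --pt "120 0 0" --roll '[0,0,0,0,0]'

```text
clock: 11.28
position: [0.5734, 0.0589, 0.0983]
ee_rot: [0.999, 0.039, -0.001, 0.002]
ft_force: [-0.5, 0.5, -4.9]
grip_width: 0.645
```

Emit:
send_rows --pt "0 0 0" --pt "0 0 0" --pt "0 0 0" --pt "0 0 0" --pt "0 0 0" --roll '[0,0,0,0,0]'

```text
clock: 11.7
position: [0.5722, 0.0597, 0.1008]
ee_rot: [0.999, 0.039, 0.0, -0.001]
ft_force: [-0.9, 0.3, -4.8]
grip_width: 0.642
```

```bash
python3 -c "
from h import *
st()"
```

```text
t 11.7 p [572.2  59.7 100.8] yaw -85.5 F [-0.94  0.3  -4.75] T [0.    0.003 0.004] w 0.642 j [-0.74  0.39  0.69  1.78 -0.28  1.07 -1.45]
```

Emit:
send_rows --pt "-40 0 0" --pt "-80 0 0" --pt "-120 0 0" --pt "-120 0 0" --pt "-120 0 0" --roll '[0,0,0,0,0]'

```text
clock: 12.12
position: [0.4505, 0.0505, 0.1004]
ee_rot: [0.999, 0.04, -0.0, -0.002]
ft_force: [0.1, 1.3, -4.3]
grip_width: 0.638
```

Emit:
send_rows --pt "0 0 0" --pt "0 0 0" --pt "0 0 0" --pt "0 0 0" --pt "0 0 0" --roll '[0,0,0,0,0]'

```text
clock: 12.53
position: [0.4535, 0.0497, 0.1002]
ee_rot: [0.999, 0.039, -0.0, 0.001]
ft_force: [0.2, 0.0, -5.0]
grip_width: 0.645
```

```bash
python3 -c "
from h import *
st()"
```

```text
t 12.5333 p [453.5  49.7 100.2] yaw -85.5 F [ 0.18  0.02 -4.95] T [ 0.007 -0.082 -0.01 ] w 0.645 j [-0.91  0.08  0.73  2.08 -0.06  1.   -1.63]
```

Emit:
send_rows --pt "11 0 0" --pt "33 0 0" --pt "66 0 0" --pt "107 0 0" --pt "107 0 0" --roll '[0,0,0,0,0]'

```text
clock: 12.95
position: [0.565, 0.0593, 0.0979]
ee_rot: [0.999, 0.041, 0.0, 0.003]
ft_force: [-0.8, 1.3, -5.1]
grip_width: 0.645
```

Emit:
send_rows --pt "-41 0 0" --pt "-74 0 0" --pt "-96 0 0" --pt "-107 0 0" --pt "-107 0 0" --roll '[0,0,0,0,0]'

```text
clock: 13.37
position: [0.4507, 0.0498, 0.0997]
ee_rot: [0.999, 0.039, -0.001, -0.0]
ft_force: [0.7, 0.3, -5.1]
grip_width: 0.639
```

```bash
cat >> h.py <<'E'
def tq(n=10):
    s=[]
    for i in range(n+3):
        eyes.camera('top'); o=monitor.get_obs()
        if i>2: s.append(np.r_[o['ft_force'],o['torque']])
    s=np.array(s); print('F,T',s.mean(0).round(3),'sd',s.std(0).round(3)); st()
E
python3 -c "
from h import *
tq()"
```

```text
F,T [ 0.074 -0.1   -5.348 -0.015  0.035  0.012] sd [0.377 0.481 0.515 0.026 0.026 0.031]
t 14.0167 p [453.   49.9 100.2] yaw -85.5 F [ 0.46 -0.95 -5.88] T [0.042 0.002 0.002] w 0.642 j [-0.94  0.08  0.77  2.08 -0.07  1.   -1.63]
```

Emit:
send_rows --pt "41 0 0" --pt "74 0 0" --pt "96 0 0" --pt "107 0 0" --pt "107 0 0" --roll '[0,0,0,0,0]'

```text
clock: 14.43
position: [0.5617, 0.0586, 0.1]
ee_rot: [0.999, 0.04, 0.001, 0.001]
ft_force: [-1.2, -0.3, -5.8]
grip_width: 0.644
```

Emit:
send_rows --pt "-11 0 0" --pt "-33 0 0" --pt "-66 0 0" --pt "-107 0 0" --pt "-107 0 0" --roll '[0,0,0,0,0]'

```text
clock: 14.85
position: [0.4434, 0.0489, 0.098]
ee_rot: [0.999, 0.039, -0.005, -0.003]
ft_force: [-1.3, -0.9, -5.2]
grip_width: 0.646
```

```bash
python3 -c "
from h import *
tq()"
```

```text
F,T [ 1.930e-01  7.100e-02 -4.709e+00  7.000e-03 -7.400e-02  1.000e-03] sd [0.346 0.376 0.28  0.025 0.034 0.025]
t 15.5 p [453.1  49.7 100.2] yaw -85.5 F [-0.01  0.59 -4.55] T [ 0.025 -0.026  0.023] w 0.64 j [-0.98  0.09  0.81  2.08 -0.07  1.   -1.62]
```

The static torque about world y flips by 0.11 N m with shake direction (0.137 expected for the loose core), so unit 1 is very likely the faulty one. Carrying it to the vice.

```bash
python3 - <<'E'
from h import *
plan([(470,90,150,-70,30),(527,217,150,3.9,30),(527,217,100,3.9,25)],w=5.5)
E
```

```text
from [453.1  49.7 100.2 -85.5]
{"offset": [[7, -13, -17], [13, -26, -33], [20, -39, -50], [25, -48, -50], [30, -56, -50]], "roll": [-0.09, -0.18, -0.271, -0.363, -0.455]}
{"offset": [[8, -6, 0], [16, -12, 0], [24, -18, 0], [32, -23, 0], [40, -29, 0]], "roll": [-0.092, -0.184, -0.276, -0.368, -0.46]}
{"offset": [[10, -2, 0], [20, -3, 0], [30, -5, 0], [40, -6, 0], [49, -8, 0]], "roll": [-0.093, -0.185, -0.277, -0.369, -0.461]}
{"offset": [[10, 3, 0], [19, 6, 0], [19, 6, 25], [19, 6, 50], [19, 6, 50]], "roll": [-0.092, -0.184, -0.184, -0.184, -0.184]}
```

Emit:
send_rows --pt "7 -13 -17" --pt "13 -26 -33" --pt "20 -39 -50" --pt "25 -48 -50" --pt "30 -56 -50" --roll '[-0.09,-0.18,-0.271,-0.363,-0.455]'

```text
clock: 15.92
position: [0.4793, 0.1094, 0.1512]
ee_rot: [0.964, 0.266, 0.001, -0.0]
ft_force: [0.1, -1.1, -4.9]
grip_width: 0.641
```

Emit:
send_rows --pt "8 -6 0" --pt "16 -12 0" --pt "24 -18 0" --pt "32 -23 0" --pt "40 -29 0" --roll '[-0.092,-0.184,-0.276,-0.368,-0.46]'

```text
clock: 16.33
position: [0.4983, 0.1538, 0.15]
ee_rot: [0.878, 0.479, -0.0, 0.0]
ft_force: [0.1, -0.4, -5.2]
grip_width: 0.643
```

Emit:
send_rows --pt "10 -2 0" --pt "20 -3 0" --pt "30 -5 0" --pt "40 -6 0" --pt "49 -8 0" --roll '[-0.093,-0.185,-0.277,-0.369,-0.461]'

```text
clock: 16.75
position: [0.5183, 0.1994, 0.1499]
ee_rot: [0.745, 0.667, -0.0, 0.0]
ft_force: [0.3, -0.4, -5.2]
grip_width: 0.639
```

Emit:
send_rows --pt "10 3 0" --pt "19 6 0" --pt "19 6 25" --pt "19 6 50" --pt "19 6 50" --roll '[-0.092,-0.184,-0.184,-0.184,-0.184]'

```text
clock: 17.17
position: [0.5235, 0.2161, 0.0956]
ee_rot: [0.682, 0.731, -0.004, -0.001]
ft_force: [-2.0, -0.7, -5.1]
grip_width: 0.644
```

```bash
python3 - <<'E'
from h import *
st()
im,d=eyes.camera('scene'); a=cv2.resize(im[190:350,280:440],(400,400),interpolation=cv2.INTER_CUBIC)
im,d=eyes.camera('top'); b=cv2.resize(im[165:245,140:220],(400,400),interpolation=cv2.INTER_CUBIC)
cv2.imwrite('pics/s6.png',np.hstack([a,b]))
plan([(527,217,33,3.9,16)])
E
```

```text
t 17.1667 p [523.5 216.1  95.6] yaw 3.9 F [-2.04 -0.72 -5.11] T [ 0.011  0.206 -0.024] w 0.644 j [-0.92  0.35  0.54  1.79 -0.2   1.06 -0.24]
from [525.8 216.6  99.9   3.9]
{"offset": [[0, 0, 13], [0, 0, 27], [0, 1, 40], [0, 1, 54], [0, 1, 67]], "roll": [-0.0, -0.0, -0.0, -0.0, -0.0]}
```

View pics/s6.png

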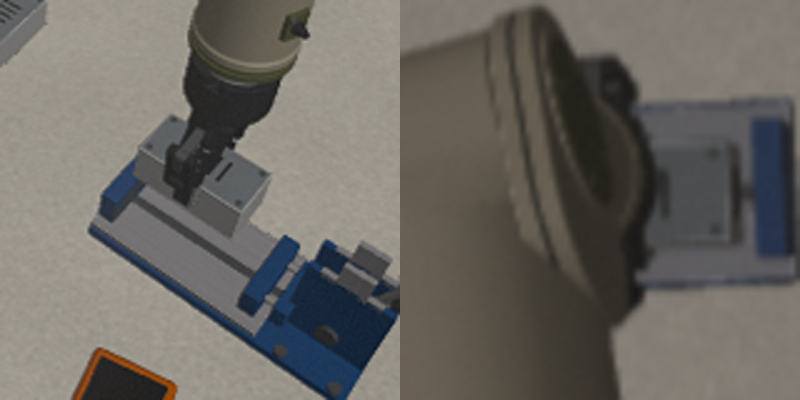

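The module hangs between the jaws: its -x end is at crop (738,191), short of the fixed jaw edge at about 752. Checking the numbers.

```bash
python3 - <<'E'
from h import *
r=lambda u,v,z:(ray('top',140+(u-400)/5,165+v/5,z)*1000).round(1)
print('end',r(736,191,.134),'bot?',r(740,191,.09),'jaw',r(752,188,.055))
st()
E
```

```text
end [526.5 153.7 134. ] bot? [528.5 158.4  90. ] jaw [531.9 157.   55. ]
t 17.2667 p [525.8 216.6  99.9] yaw 3.9 F [ 0.44  0.21 -3.91] T [ 0.113 -0.045 -0.007] w 0.642 j [-0.92  0.35  0.54  1.79 -0.2   1.06 -0.24]
```

Emit:
send_rows --pt "5 1 0" --pt "9 2 13" --pt "9 2 30" --pt "9 2 46" --pt "9 2 60" --roll '[0,0,0,0,0]'

```text
clock: 17.68
position: [0.5278, 0.2272, 0.0397]
ee_rot: [0.682, 0.731, 0.001, -0.0]
ft_force: [-0.3, -0.1, -4.7]
grip_width: 0.644
```

Emit:
send_rows --pt "0 0 3" --pt "0 0 6" --pt "0 0 6" --pt "0 0 6" --pt "0 0 6" --roll '[0,0,0,0,0]'

```text
clock: 18.1
position: [0.5283, 0.2266, 0.0353]
ee_rot: [0.683, 0.731, 0.001, 0.0]
ft_force: [0.6, -0.1, -5.6]
grip_width: 0.638
```

```bash
python3 - <<'E'
from h import *
st()
im,d=eyes.camera('scene'); a=cv2.resize(im[190:350,280:440],(400,400),interpolation=cv2.INTER_CUBIC)
im,d=eyes.camera('top'); b=cv2.resize(im[165:245,140:220],(400,400),interpolation=cv2.INTER_CUBIC)
cv2.imwrite('pics/s7.png',np.hstack([a,b]))
E
```

```text
t 18.1 p [528.3 226.6  35.3] yaw 3.9 F [ 0.59 -0.05 -5.58] T [0.058 0.017 0.022] w 0.638 j [-0.9   0.45  0.51  1.82 -0.26  0.94 -0.21]
```

View pics/s7.png

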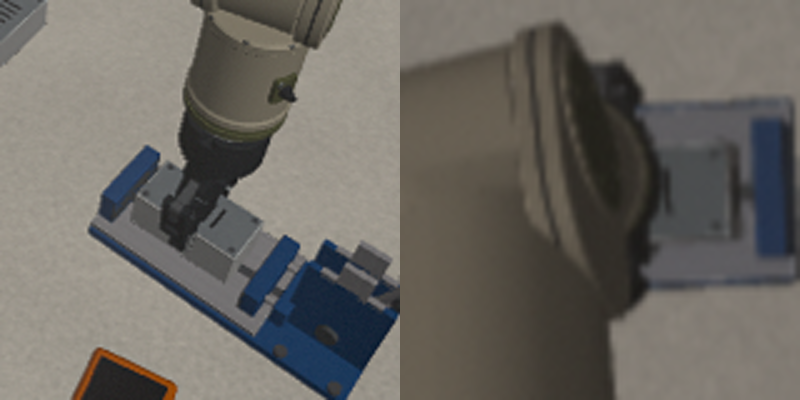

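Module is between the jaws (end at 732, fixed jaw at 752) and still hanging. Lowering and releasing.

Emit:
send_rows --pt "0 0 2" --pt "0 0 3" --pt "0 0 4" --pt "0 0 4" --pt "0 0 4" --roll '[0,0,0,0,0]'

```text
clock: 18.62
position: [0.5282, 0.2265, 0.0325]
ee_rot: [0.683, 0.731, 0.001, -0.0]
ft_force: [-8.0, -2.9, 20.3]
grip_width: 0.642
```

Emit:
send_rows --pt "0 0 0" --pt "0 0 0" --pt "0 0 0" --pt "0 0 0" --pt "0 0 0" --roll '[0,0,0,0,0]' --jaw 1

```text
clock: 19.03
position: [0.5278, 0.2262, 0.0303]
ee_rot: [0.683, 0.731, 0.0, 0.0]
ft_force: [-0.5, 0.8, -0.2]
grip_width: 1.0
```

Emit:
send_rows --pt "0 0 -20" --pt "0 0 -50" --pt "0 0 -90" --pt "0 0 -130" --pt "0 0 -160" --roll '[0,0,0,0,0]'

```text
clock: 19.45
position: [0.5283, 0.2261, 0.1935]
ee_rot: [0.683, 0.731, 0.001, 0.0]
ft_force: [0.9, 1.2, 0.3]
grip_width: 1.002
```

Emit:
send_rows --pt "0 0 -38" --pt "30 0 -50" --pt "65 0 -55" --pt "100 0 -55" --pt "137 0 -55" --roll '[0,0,0,0,0]'

```text
clock: 19.87
position: [0.5184, 0.3641, 0.2461]
ee_rot: [0.683, 0.73, 0.001, -0.0]
ft_force: [0.4, 0.3, 0.3]
grip_width: 1.0
```

```bash
python3 - <<'E'
from h import *
st()
im,d=eyes.camera('scene'); a=cv2.resize(im[190:350,280:440],(400,400),interpolation=cv2.INTER_CUBIC)
im,d=eyes.camera('top'); b=cv2.resize(im[165:245,140:220],(400,400),interpolation=cv2.INTER_CUBIC)
cv2.imwrite('pics/s8.png',np.hstack([a,b])); print(modules(im,d))
E
```

```text
t 19.8667 p [518.4 364.1 246.1] yaw 3.8 F [0.42 0.35 0.27] T [ 0.011 -0.029  0.016] w 1.0 j [-1.07  0.36  0.51  1.44 -0.18  1.38 -0.49]
[[456.5, -105.9, 109.5, 56.5, 6.8, 301.0, 231.0], [649.4, -127.9, 111.4, 56.3, -3.0, 310.0, 165.0], [749.8, 292.9, 134.6, 57.9, 17.1, 167.0, 127.0]]
```

View pics/s8.png

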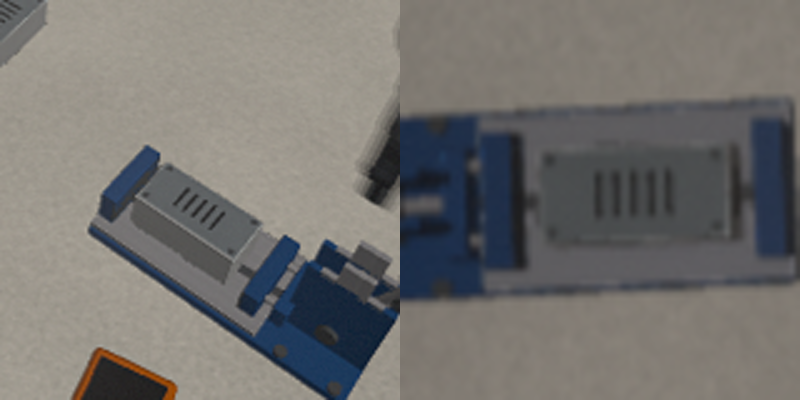

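Module sits square between the jaws, lid up. Now the lever: over the collar and shut it.

Emit:
send_rows --pt "30 0 0" --pt "57 0 0" --pt "57 0 20" --pt "57 0 45" --pt "57 0 70" --roll '[0,0,0,0,0]'

```text
clock: 20.38
position: [0.5145, 0.4203, 0.1745]
ee_rot: [0.682, 0.731, 0.0, 0.0]
ft_force: [0.4, -0.5, -0.3]
grip_width: 0.999
```

Emit:
send_rows --pt "0 0 15" --pt "0 0 30" --pt "0 0 41" --pt "0 0 41" --pt "0 0 41" --roll '[0,0,0,0,0]'

```text
clock: 20.8
position: [0.5144, 0.4196, 0.1342]
ee_rot: [0.683, 0.731, -0.0, 0.0]
ft_force: [0.1, -0.3, -0.1]
grip_width: 1.002
```

Emit:
send_rows --pt "0 0 0" --pt "0 0 0" --pt "0 0 0" --pt "0 0 0" --pt "0 0 0" --roll '[0,0,0,0,0]' --jaw 0.2 --newtons 100

```text
clock: 21.22
position: [0.5142, 0.4202, 0.1354]
ee_rot: [0.682, 0.731, 0.0, -0.0]
ft_force: [-3.0, -0.2, 5.2]
grip_width: 0.392
```

Emit:
send_rows --pt "1 0 -4" --pt "3 0 -8" --pt "5 0 -13" --pt "5 0 -13" --pt "5 0 -13" --roll '[0,0,0,0,0]'

```text
clock: 21.63
position: [0.5138, 0.4248, 0.1471]
ee_rot: [0.683, 0.731, -0.0, -0.0]
ft_force: [-0.2, 1.2, -6.1]
grip_width: 0.394
```

```bash
python3 - <<'E'
from h import *
st()
E
```

```text
t 21.6333 p [513.8 424.8 147.1] yaw 3.9 F [-0.21  1.18 -6.08] T [0.109 0.057 0.044] w 0.394 j [-1.1   0.5   0.47  1.47 -0.23  1.23 -0.53]
```

Emit:
send_rows --pt "-7 0 -2" --pt "-14 0 -5" --pt "-21 0 -6" --pt "-28 0 -8" --pt "-35 0 -9" --roll '[0,0,0,0,0]'

```text
clock: 22.05
position: [0.5162, 0.3913, 0.1565]
ee_rot: [0.682, 0.731, 0.001, -0.001]
ft_force: [1.6, -0.8, -4.2]
grip_width: 0.388
```

Emit:
send_rows --pt "-8 0 -1" --pt "-16 0 -1" --pt "-24 0 -1" --pt "-32 0 0" --pt "-39 0 1" --roll '[0,0,0,0,0]'

```text
clock: 22.47
position: [0.5191, 0.3529, 0.1558]
ee_rot: [0.682, 0.731, 0.002, -0.001]
ft_force: [2.5, 8.9, -3.9]
grip_width: 0.395
```

```bash
python3 - <<'E'
from h import *
st()
E
```

```text
t 22.4667 p [519.1 352.9 155.8] yaw 4.0 F [ 2.51  8.88 -3.95] T [ 1.974 -0.889  0.147] w 0.395 j [-1.05  0.41  0.49  1.58 -0.21  1.2  -0.45]
```

Emit:
send_rows --pt "-7 0 1" --pt "-14 0 3" --pt "-21 0 5" --pt "-27 0 7" --pt "-33 0 10" --roll '[0,0,0,0,0]'

```text
clock: 22.88
position: [0.522, 0.3171, 0.1457]
ee_rot: [0.683, 0.73, 0.001, 0.0]
ft_force: [0.3, 0.4, -0.1]
grip_width: 0.199
```

Emit:
send_rows --pt "-2 0 1" --pt "-4 0 2" --pt "-4 0 2" --pt "-4 0 2" --pt "-4 0 2" --roll '[0,0,0,0,0]'

```text
clock: 23.3
position: [0.5216, 0.3144, 0.1434]
ee_rot: [0.682, 0.731, 0.0, -0.0]
ft_force: [-0.4, 0.4, -0.2]
grip_width: 0.201
```

```bash
python3 - <<'E'
from h import *
st()
E
```

```text
t 23.3 p [521.6 314.4 143.4] yaw 3.9 F [-0.38  0.45 -0.25] T [-0.034  0.004 -0.008] w 0.201 j [-1.02  0.38  0.51  1.64 -0.2   1.17 -0.4 ]
```

```bash
python3 - <<'E'
from h import *
im,d=eyes.camera('scene'); cv2.imwrite('pics/s9.png',cv2.resize(im[190:350,320:480],(600,600),interpolation=cv2.INTER_CUBIC))
for t in np.radians([-22,-18,-14,-10,-5]):
    for r in(165,125,138):
        k=np.array([517-.067*r*np.sin(t),374+r*np.sin(t),35+r*np.cos(t)])/1000; print(round(np.degrees(t)),r,((np.array(proj('scene',k))-[320,190])*3.75).round(),end=' ')
    print()
E
```

```text
-22 165 [329. 271.] -22 125 [336. 324.] -22 138 [334. 307.] 
-18 165 [350. 277.] -18 125 [351. 330.] -18 138 [351. 313.] 
-14 165 [370. 285.] -14 125 [367. 336.] -14 138 [368. 320.] 
-10 165 [391. 294.] -10 125 [382. 343.] -10 138 [385. 327.] 
-5 165 [418. 307.] -5 125 [401. 353.] -5 138 [407. 338.]
```

View pics/s9.png

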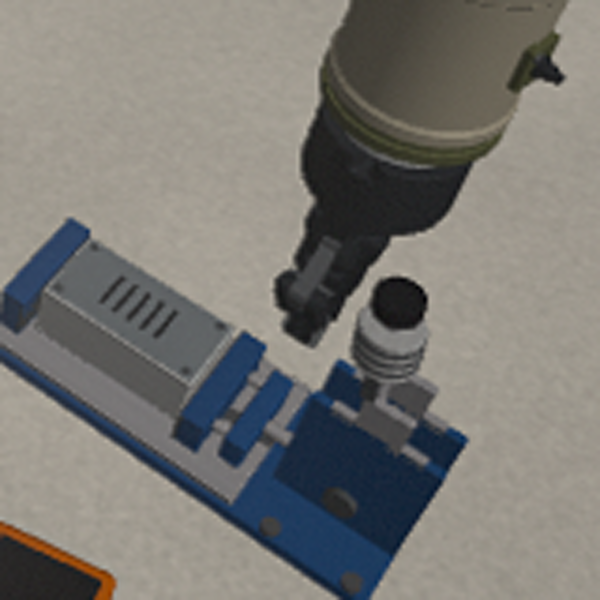

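The lever is stuck at about -8° (knob at crop (400,300)) with the collar resting lifted on the teeth. I don't need a pinch: with the fingers slightly parted I can push the knob from the +x side, and the collar will drop home past the teeth.

Emit:
send_rows --pt "0 0 -25" --pt "0 0 -55" --pt "0 0 -90" --pt "0 0 -100" --pt "0 0 -100" --roll '[0,0,0,0,0]'

```text
clock: 23.77
position: [0.5231, 0.3149, 0.247]
ee_rot: [0.683, 0.731, 0.003, 0.0]
ft_force: [-0.5, -0.1, -0.4]
grip_width: 0.199
```

Emit:
send_rows --pt "30 0 0" --pt "60 0 0" --pt "85 0 0" --pt "85 0 0" --pt "85 0 0" --roll '[0,0,0,0,0]'

```text
clock: 24.18
position: [0.5147, 0.4003, 0.2415]
ee_rot: [0.682, 0.732, -0.001, -0.0]
ft_force: [0.4, -0.7, 0.2]
grip_width: 0.203
```

```bash
python3 - <<'E'
from h import *
st(); plan([(515.5,398,184,3.9,18),(517.3,372,184,3.9,10)])
E
```

```text
t 24.1833 p [514.7 400.3 241.5] yaw 4.1 F [ 0.42 -0.66  0.22] T [-0.037 -0.058 -0.016] w 0.203 j [-1.09  0.41  0.5   1.39 -0.19  1.39 -0.52]
from [514.7 400.3 241.5   4.1]
{"offset": [[-1, 0, 14], [-1, 0, 29], [-2, 0, 43], [-2, 1, 57], [-11, 1, 57]], "roll": [0.001, 0.002, 0.002, 0.003, 0.003]}
{"offset": [[-9, 0, 0], [-17, 0, 0], [-17, 0, 0], [-17, 0, 0], [-17, 0, 0]], "roll": [0.0, 0.0, 0.0, 0.0, 0.0]}
```

Emit:
send_rows --pt "0 0 15" --pt "0 0 30" --pt "0 0 45" --pt "0 0 58" --pt "-8 1 58" --roll '[0,0,0,0,0]'

```text
clock: 24.6
position: [0.5157, 0.3906, 0.1818]
ee_rot: [0.682, 0.731, -0.002, -0.0]
ft_force: [-0.8, 0.9, -0.5]
grip_width: 0.196
```

Emit:
send_rows --pt "-8 0 0" --pt "-16 0 0" --pt "-22 0 0" --pt "-28 0 1" --pt "-34 0 2" --roll '[0,0,0,0,0]'

```text
clock: 25.02
position: [0.5197, 0.3577, 0.1846]
ee_rot: [0.682, 0.731, 0.002, -0.001]
ft_force: [-0.8, 4.7, -0.3]
grip_width: 0.204
```

```bash
python3 - <<'E'
from h import *
st()
E
```

```text
t 25.0167 p [519.7 357.7 184.6] yaw 3.9 F [-0.82  4.72 -0.34] T [ 1.097  0.289 -0.098] w 0.204 j [-1.06  0.39  0.5   1.53 -0.2   1.26 -0.46]
```

Contact, with the lever moving at about 5 N. Keep pushing.

Emit:
send_rows --pt "-5 0 1" --pt "-10 0 2" --pt "-14 0 3" --pt "-18 0 4" --pt "-22 0 5" --roll '[0,0,0,0,0]'

```text
clock: 25.43
position: [0.5212, 0.3368, 0.1797]
ee_rot: [0.682, 0.731, 0.002, -0.001]
ft_force: [-1.1, 9.6, -0.5]
grip_width: 0.202
```

Emit:
send_rows --pt "-2 0 0" --pt "-4 0 1" --pt "-5 0 1" --pt "-5 0 1" --pt "-5 0 1" --roll '[0,0,0,0,0]'

```text
clock: 25.85
position: [0.521, 0.3343, 0.1792]
ee_rot: [0.681, 0.732, 0.003, -0.002]
ft_force: [-2.1, 13.8, 0.2]
grip_width: 0.201
```

```bash
python3 - <<'E'
from h import *
st()
E
```

```text
t 25.85 p [521.  334.3 179.2] yaw 4.1 F [-2.07 13.85  0.23] T [ 3.002  0.397 -0.041] w 0.201 j [-1.04  0.37  0.51  1.58 -0.19  1.24 -0.43]
```

Emit:
send_rows --pt "-2 0 0" --pt "-4 0 0" --pt "-4 0 0" --pt "-4 0 0" --pt "-4 0 0" --roll '[0,0,0,0,0]'

```text
clock: 26.27
position: [0.5207, 0.3338, 0.1794]
ee_rot: [0.68, 0.733, 0.005, -0.003]
ft_force: [0.2, 25.5, -3.4]
grip_width: 0.201
```

```bash
python3 -c "
from h import *
st()"
```

```text
t 26.2667 p [520.7 333.8 179.4] yaw 4.3 F [ 0.24 25.48 -3.36] T [ 5.38  -0.041 -0.055] w 0.201 j [-1.04  0.37  0.5   1.58 -0.19  1.23 -0.42]
```

Emit:
send_rows --pt "10 0 0" --pt "35 0 0" --pt "35 0 -30" --pt "35 0 -60" --pt "20 0 -70" --roll '[0,0,0,0,0]'

```text
clock: 26.68
position: [0.521, 0.3487, 0.2521]
ee_rot: [0.681, 0.732, 0.003, 0.0]
ft_force: [0.6, 0.1, -0.1]
grip_width: 0.2
```

Emit:
send_rows --pt "-40 0 0" --pt "-80 0 0" --pt "-120 0 0" --pt "-160 0 0" --pt "-200 0 0" --roll '[0,0,0,0,0]'

```text
clock: 27.1
position: [0.534, 0.1431, 0.248]
ee_rot: [0.683, 0.73, 0.001, 0.0]
ft_force: [0.6, 0.6, 0.1]
grip_width: 0.198
```

```bash
python3 - <<'E'
from h import *
st()
im,d=eyes.camera('scene'); cv2.imwrite('pics/s10.png',cv2.resize(im[190:350,320:480],(600,600),interpolation=cv2.INTER_CUBIC))
print(modules())
E
```

```text
t 27.1 p [534.  143.1 248. ] yaw 3.8 F [0.65 0.57 0.09] T [-0.    -0.06   0.017] w 0.198 j [-0.89  0.17  0.62  1.66 -0.1   1.34 -0.19]
[[456.5, -106.0, 109.5, 56.2, 6.8, 301.0, 231.0], [649.3, -127.8, 111.7, 56.3, -3.4, 310.0, 165.0], [750.1, 293.0, 134.1, 57.8, 17.2, 167.0, 127.0]]
```

View pics/s10.png

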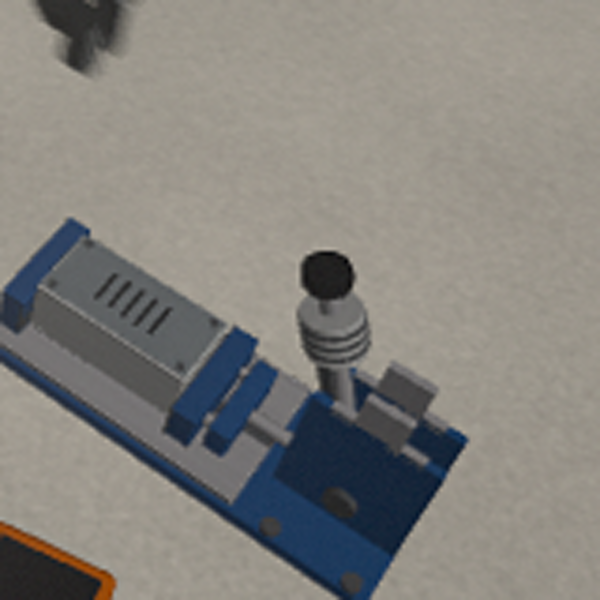

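Knob at (327,273) means fully shut; the collar is down and the module is clamped flush. Next module B.

```bash
python3 - <<'E'
from h import *
plan([(500,20,200,-45),(456.5,-106,120,-83.2),(456.5,-106,40,-83.2,25)])
E
```

```text
from [535.3 137.  248.8   3.2]
{"offset": [[-14, -5, 6], [-29, -10, 12], [-43, -16, 18], [-57, -21, 24], [-72, -26, 30]], "roll": [0.105, 0.21, 0.316, 0.421, 0.526]}
{"offset": [[-15, 2, 7], [-30, 5, 13], [-45, 8, 19], [-64, 10, 30], [-83, 13, 42]], "roll": [0.105, 0.211, 0.316, 0.411, 0.506]}
{"offset": [[-15, 11, 11], [-30, 23, 22], [-45, 34, 34], [-61, 46, 45], [-76, 57, 57]], "roll": [0.095, 0.191, 0.286, 0.381, 0.476]}
{"offset": [[0, 0, 20], [0, 0, 40], [0, 0, 60], [0, 0, 80], [0, 0, 80]], "roll": [0.0, 0.0, 0.0, 0.0, 0.0]}
```

Emit:
send_rows --pt "-14 -5 6" --pt "-29 -10 12" --pt "-43 -16 18" --pt "-57 -21 24" --pt "-72 -26 30" --roll '[0.105,0.21,0.316,0.421,0.526]' --jaw 1

```text
clock: 27.62
position: [0.5128, 0.0712, 0.2175]
ee_rot: [0.851, 0.525, 0.001, -0.0]
ft_force: [1.1, -0.0, -0.3]
grip_width: 0.896
```

Emit:
send_rows --pt "-15 2 7" --pt "-30 5 13" --pt "-45 8 19" --pt "-64 10 30" --pt "-83 13 42" --roll '[0.105,0.211,0.316,0.411,0.506]'

```text
clock: 28.03
position: [0.4878, -0.0088, 0.1756]
ee_rot: [0.955, 0.296, 0.001, -0.0]
ft_force: [-1.1, -0.3, -0.6]
grip_width: 0.999
```

Emit:
send_rows --pt "-15 11 11" --pt "-30 23 22" --pt "-45 34 34" --pt "-61 46 45" --pt "-76 57 57" --roll '[0.095,0.191,0.286,0.381,0.476]'

```text
clock: 28.45
position: [0.4575, -0.0992, 0.1183]
ee_rot: [0.998, 0.062, 0.001, -0.0]
ft_force: [0.3, -0.3, 0.1]
grip_width: 1.0
```

Emit:
send_rows --pt "0 0 10" --pt "0 0 20" --pt "0 0 20" --pt "0 0 20" --pt "0 0 20" --roll '[0,0,0,0,0]'

```text
clock: 28.87
position: [0.4586, -0.097, 0.0987]
ee_rot: [0.998, 0.066, 0.0, -0.0]
ft_force: [-0.4, -0.6, -0.1]
grip_width: 1.001
```

```bash
python3 - <<'E'
from h import *
st(); plan([(456.5,-106,12,-83.2,25)])
E
```

```text
t 28.8667 p [458.6 -97.   98.7] yaw -82.4 F [-0.43 -0.58 -0.06] T [-0.068 -0.018 -0.007] w 1.001 j [-0.72  0.14  0.89  2.05 -0.13  1.   -1.2 ]
from [458.6 -97.   98.7 -82.4]
{"offset": [[-1, 2, 22], [-2, 4, 43], [-2, 6, 65], [-3, 9, 87], [-3, 9, 87]], "roll": [0.003, 0.007, 0.01, 0.014, 0.014]}
```

Emit:
send_rows --pt "-3 9 0" --pt "-3 9 20" --pt "-3 9 45" --pt "-3 9 70" --pt "-3 9 87" --roll '[0.014,0.014,0.014,0.014,0.014]'

```text
clock: 29.28
position: [0.456, -0.1071, 0.0099]
ee_rot: [0.998, 0.058, -0.0, 0.0]
ft_force: [0.1, 0.6, 0.4]
grip_width: 0.995
```

Emit:
send_rows --pt "0 0 0" --pt "0 0 0" --pt "0 0 0" --pt "0 0 0" --pt "0 0 0" --roll '[0,0,0,0,0]' --jaw 0.4 --newtons 100

```text
clock: 29.7
position: [0.4573, -0.1071, 0.0127]
ee_rot: [0.998, 0.058, 0.001, -0.0]
ft_force: [-3.1, -0.3, 8.4]
grip_width: 0.635
```

Emit:
send_rows --pt "0 0 -20" --pt "0 0 -45" --pt "0 0 -70" --pt "0 0 -88" --pt "0 0 -88" --roll '[0,0,0,0,0]'

```text
clock: 30.12
position: [0.4584, -0.1071, 0.1027]
ee_rot: [0.998, 0.058, 0.003, -0.001]
ft_force: [1.0, -0.2, -4.1]
grip_width: 0.641
```

Emit:
send_rows --pt "11 0 0" --pt "33 0 0" --pt "66 0 0" --pt "107 0 0" --pt "107 0 0" --roll '[0,0,0,0,0]'

```text
clock: 30.53
position: [0.568, -0.0914, 0.0966]
ee_rot: [0.998, 0.061, -0.0, 0.001]
ft_force: [-0.7, 1.6, -4.5]
grip_width: 0.641
```

Emit:
send_rows --pt "-41 0 0" --pt "-74 0 0" --pt "-96 0 0" --pt "-107 0 0" --pt "-107 0 0" --roll '[0,0,0,0,0]'

```text
clock: 30.95
position: [0.4534, -0.1069, 0.0981]
ee_rot: [0.998, 0.058, -0.001, -0.001]
ft_force: [0.9, 0.7, -4.4]
grip_width: 0.635
```

```bash
python3 -c "
from h import *
tq()"
```

```text
F,T [-6.000e-03 -4.000e-02 -4.314e+00  1.000e-03 -0.000e+00 -7.000e-03] sd [0.475 0.243 0.528 0.033 0.024 0.033]
t 31.6 p [ 456.4 -106.9   99.2] yaw -83.3 F [-0.79  0.19 -5.39] T [ 0.017 -0.011 -0.066] w 0.637 j [-0.74  0.15  0.95  2.06 -0.14  1.01 -1.18]
```

Emit:
send_rows --pt "41 0 0" --pt "74 0 0" --pt "96 0 0" --pt "107 0 0" --pt "107 0 0" --roll '[0,0,0,0,0]'

```text
clock: 32.02
position: [0.5648, -0.0936, 0.0989]
ee_rot: [0.998, 0.059, 0.0, 0.001]
ft_force: [-0.6, 0.5, -3.8]
grip_width: 0.639
```

Emit:
send_rows --pt "-11 0 0" --pt "-33 0 0" --pt "-66 0 0" --pt "-107 0 0" --pt "-107 0 0" --roll '[0,0,0,0,0]'

```text
clock: 32.43
position: [0.4468, -0.1076, 0.097]
ee_rot: [0.998, 0.056, -0.003, -0.004]
ft_force: [-0.9, -0.4, -4.7]
grip_width: 0.638
```

```bash
python3 -c "
from h import *
tq()"
```

```text
F,T [-3.000e-02 -1.970e-01 -4.237e+00  1.000e-03 -1.600e-02 -1.200e-02] sd [0.661 0.391 0.386 0.023 0.039 0.035]
t 33.0833 p [ 456.4 -107.    99.2] yaw -83.3 F [-0.02  0.74 -4.06] T [-0.011 -0.001 -0.008] w 0.638 j [-0.78  0.15  0.98  2.06 -0.15  1.01 -1.17]
```

B's torque is unchanged (0.00 vs -0.016), so it is sound and A is confirmed. Carry B to the mat.

```bash
python3 - <<'E'
from h import *
plan([(495,-412,100,-94.5,33)])
E
```

```text
from [ 456.4 -107.    99.2  -83.3]
{"offset": [[0, 31, 0], [1, 61, 0], [1, 92, 0], [1, 123, 0], [1, 154, 0]], "roll": [0.02, 0.039, 0.059, 0.078, 0.098]}
{"offset": [[4, 30, -1], [7, 61, -1], [10, 91, -1], [14, 122, -1], [17, 152, -1]], "roll": [0.019, 0.039, 0.058, 0.078, 0.097]}
```

Emit:
send_rows --pt "0 31 0" --pt "1 61 0" --pt "1 92 0" --pt "1 123 0" --pt "1 154 0" --roll '[0.02,0.039,0.059,0.078,0.098]'

```text
clock: 33.5
position: [0.4754, -0.2609, 0.0989]
ee_rot: [1.0, 0.009, -0.0, -0.0]
ft_force: [0.5, 0.5, -4.0]
grip_width: 0.638
```

```bash
python3 -c "
from h import *
st()"
```

```text
t 33.5 p [ 475.4 -260.9   98.9] yaw -88.9 F [ 0.48  0.54 -4.05] T [-0.009 -0.042  0.026] w 0.638 j [-0.39  0.4   0.97  1.87 -0.38  1.07 -0.82]
```

Emit:
send_rows --pt "4 30 0" --pt "7 61 0" --pt "10 91 0" --pt "14 122 0" --pt "17 152 0" --roll '[0.019,0.039,0.058,0.078,0.097]'

```text
clock: 33.92
position: [0.4954, -0.4126, 0.0984]
ee_rot: [0.999, -0.039, -0.0, -0.0]
ft_force: [0.2, -0.3, -4.1]
grip_width: 0.64
```

Emit:
send_rows --pt "0 0 0" --pt "0 0 15" --pt "0 0 35" --pt "0 0 55" --pt "0 0 55" --roll '[0,0,0,0,0]'

```text
clock: 34.33
position: [0.4937, -0.4077, 0.0389]
ee_rot: [0.999, -0.038, -0.003, -0.002]
ft_force: [-1.2, 1.0, -5.0]
grip_width: 0.637
```

```bash
python3 -c "
from h import *
st()"
```

```text
t 34.3333 p [ 493.7 -407.7   38.9] yaw -94.4 F [-1.19  1.01 -5.03] T [0.077 0.058 0.004] w 0.637 j [ 0.01  0.7   0.85  1.64 -0.58  1.08 -0.62]
```

Emit:
send_rows --pt "0 0 10" --pt "0 0 20" --pt "0 0 25" --pt "0 0 27" --pt "0 0 27" --roll '[0,0,0,0,0]'

```text
clock: 34.75
position: [0.4951, -0.4112, 0.017]
ee_rot: [0.999, -0.039, -0.0, -0.0]
ft_force: [0.0, -0.1, -4.3]
grip_width: 0.641
```

```bash
python3 -c "
from h import *
st()"
```

```text
t 34.75 p [ 495.1 -411.2   17. ] yaw -94.5 F [ 0.03 -0.13 -4.34] T [ 0.018  0.055 -0.049] w 0.641 j [ 0.02  0.72  0.83  1.65 -0.6   1.05 -0.6 ]
```

Emit:
send_rows --pt "0 0 1" --pt "0 0 2" --pt "0 0 2" --pt "0 0 2" --pt "0 0 2" --roll '[0,0,0,0,0]'

```text
clock: 35.17
position: [0.4952, -0.4114, 0.0155]
ee_rot: [0.999, -0.039, 0.0, 0.0]
ft_force: [0.2, -0.5, -4.0]
grip_width: 0.639
```

Emit:
send_rows --pt "0 0 0" --pt "0 0 0" --pt "0 0 0" --pt "0 0 0" --pt "0 0 0" --roll '[0,0,0,0,0]' --jaw 1

```text
clock: 35.58
position: [0.4952, -0.4115, 0.0155]
ee_rot: [0.999, -0.039, 0.0, 0.0]
ft_force: [0.1, -0.7, 0.3]
grip_width: 0.996
```

Emit:
send_rows --pt "0 0 -20" --pt "0 0 -45" --pt "0 0 -75" --pt "0 0 -110" --pt "0 0 -130" --roll '[0,0,0,0,0]'

```text
clock: 36.0
position: [0.4955, -0.4124, 0.1489]
ee_rot: [0.999, -0.039, 0.001, 0.001]
ft_force: [0.8, -0.1, 0.1]
grip_width: 0.999
```

```bash
python3 - <<'E'
from h import *
st(); print(*modules(),sep='\n')
plan([(649.4,-128,145,-93.2,33),(649.4,-128,110,-93.2,20)])
E
```

```text
t 36.0 p [ 495.5 -412.4  148.9] yaw -94.5 F [ 0.79 -0.09  0.05] T [-0.032 -0.021  0.027] w 0.999 j [-0.04  0.58  0.94  1.55 -0.49  1.25 -0.68]
[649.5, -127.8, 111.2, 56.4, -3.3, 310.0, 165.0]
[749.8, 292.9, 134.6, 57.9, 17.1, 167.0, 127.0]
from [ 496.5 -413.5  151.9  -94.5]
{"offset": [[13, -30, 1], [26, -59, 1], [39, -89, 2], [52, -119, 3], [65, -148, 3]], "roll": [-0.002, -0.005, -0.007, -0.009, -0.011]}
{"offset": [[13, -30, 1], [27, -59, 2], [40, -89, 3], [53, -118, 3], [67, -148, 4]], "roll": [-0.003, -0.005, -0.007, -0.01, -0.012]}
{"offset": [[0, 0, 17], [0, 0, 35], [0, 0, 35], [0, 0, 35], [0, 0, 35]], "roll": [0.0, 0.0, 0.0, 0.0, 0.0]}
```

Emit:
send_rows --pt "13 -30 0" --pt "26 -59 0" --pt "39 -89 0" --pt "52 -119 0" --pt "65 -148 0" --roll '[-0.002,-0.005,-0.007,-0.009,-0.011]'

```text
clock: 36.47
position: [0.5721, -0.2672, 0.1452]
ee_rot: [0.999, -0.034, 0.0, -0.0]
ft_force: [1.0, -0.1, -0.2]
grip_width: 0.997
```

Emit:
send_rows --pt "13 -30 0" --pt "27 -59 0" --pt "40 -89 0" --pt "53 -118 0" --pt "68 -149 0" --roll '[-0.003,-0.005,-0.007,-0.01,-0.012]'

```text
clock: 36.88
position: [0.6496, -0.1236, 0.1452]
ee_rot: [1.0, -0.028, 0.0, -0.0]
ft_force: [-0.5, 0.4, 1.0]
grip_width: 1.003
```

Emit:
send_rows --pt "0 0 17" --pt "0 0 35" --pt "0 0 35" --pt "0 0 35" --pt "0 0 35" --roll '[0,0,0,0,0]'

```text
clock: 37.3
position: [0.6494, -0.1256, 0.1112]
ee_rot: [1.0, -0.028, 0.0, 0.0]
ft_force: [0.1, -0.1, 1.4]
grip_width: 1.003
```

```bash
python3 - <<'E'
from h import *
st(); print(*modules(),sep='\n')
plan([(649.4,-128,12,-93.2,25)])
E
```

```text
t 37.3 p [ 649.4 -125.6  111.2] yaw -93.2 F [ 0.13 -0.13  1.35] T [-0.037 -0.03   0.026] w 1.003 j [-0.49  0.65  0.88  1.53 -0.52  1.21 -1.15]
[494.7, -409.4, 110.3, 59.9, -4.4, 407.0, 221.0]
[749.8, 292.9, 134.6, 57.9, 17.1, 167.0, 127.0]
from [ 649.6 -125.6  111.5  -93.2]
{"offset": [[0, 1, 25], [0, 1, 50], [0, 2, 75], [0, 2, 99], [0, 2, 99]], "roll": [-0.0, -0.0, -0.0, -0.0, -0.0]}
```

Emit:
send_rows --pt "0 2 25" --pt "0 2 50" --pt "0 2 75" --pt "0 2 99" --pt "0 2 99" --roll '[0,0,0,0,0]'

```text
clock: 37.77
position: [0.647, -0.1263, 0.0078]
ee_rot: [1.0, -0.028, -0.003, -0.0]
ft_force: [-0.7, 0.4, -0.7]
grip_width: 1.001
```

Emit:
send_rows --pt "0 0 0" --pt "0 0 0" --pt "0 0 0" --pt "0 0 0" --pt "0 0 0" --roll '[0,0,0,0,0]' --jaw 0.4

```text
clock: 38.18
position: [0.6508, -0.1275, 0.0142]
ee_rot: [1.0, -0.028, 0.002, 0.0]
ft_force: [-0.8, -0.6, 8.3]
grip_width: 0.636
```

Emit:
send_rows --pt "0 0 -20" --pt "0 0 -45" --pt "0 0 -70" --pt "0 0 -88" --pt "0 0 -88" --roll '[0,0,0,0,0]'

```text
clock: 38.6
position: [0.6513, -0.1276, 0.1042]
ee_rot: [1.0, -0.028, 0.003, 0.0]
ft_force: [1.0, -1.1, -4.3]
grip_width: 0.641
```

```bash
python3 - <<'E'
from h import *
st()
plan([(504,-293,100,-94.5,33)])
E
```

```text
t 38.6 p [ 651.3 -127.6  104.2] yaw -93.2 F [ 0.98 -1.15 -4.29] T [-0.07  -0.077 -0.034] w 0.641 j [-0.48  0.65  0.87  1.54 -0.53  1.19 -1.14]
from [ 651.3 -127.6  104.2  -93.2]
{"offset": [[-20, 25, 1], [-39, 50, 1], [-59, 74, 2], [-79, 99, 2], [-99, 124, 3]], "roll": [0.003, 0.007, 0.01, 0.013, 0.016]}
{"offset": [[-19, 25, 1], [-38, 50, 1], [-38, 50, 1], [-38, 50, 1], [-38, 50, 1]], "roll": [0.004, 0.007, 0.007, 0.007, 0.007]}
```

Emit:
send_rows --pt "-20 25 1" --pt "-39 50 1" --pt "-59 74 2" --pt "-79 99 2" --pt "-99 124 3" --roll '[0.003,0.007,0.01,0.013,0.016]'

```text
clock: 39.02
position: [0.542, -0.2456, 0.0955]
ee_rot: [0.999, -0.035, -0.0, -0.0]
ft_force: [0.6, -0.9, -3.4]
grip_width: 0.636
```

Emit:
send_rows --pt "-19 25 0" --pt "-38 50 0" --pt "-38 50 15" --pt "-38 50 35" --pt "-38 50 50" --roll '[0.004,0.007,0.007,0.007,0.007]'

```text
clock: 39.43
position: [0.5012, -0.2921, 0.0446]
ee_rot: [0.999, -0.04, -0.0, -0.0]
ft_force: [0.0, 0.6, -4.5]
grip_width: 0.637
```

Emit:
send_rows --pt "0 0 15" --pt "0 0 25" --pt "0 0 30" --pt "0 0 30" --pt "0 0 30" --roll '[0,0,0,0,0]'

```text
clock: 39.85
position: [0.5024, -0.2923, 0.0164]
ee_rot: [0.999, -0.039, 0.0, 0.0]
ft_force: [-0.5, -0.5, -5.4]
grip_width: 0.635
```

```bash
python3 -c "
from h import *
st()"
```

```text
t 39.85 p [ 502.4 -292.3   16.4] yaw -94.5 F [-0.54 -0.49 -5.36] T [-0.015 -0.015  0.011] w 0.635 j [-0.23  0.61  0.87  1.83 -0.56  0.97 -0.77]
```

Emit:
send_rows --pt "0 0 1" --pt "0 0 1" --pt "0 0 1" --pt "0 0 1" --pt "0 0 1" --roll '[0,0,0,0,0]'

```text
clock: 40.27
position: [0.5025, -0.2924, 0.0162]
ee_rot: [0.999, -0.039, 0.0, -0.0]
ft_force: [-5.0, 3.2, 9.0]
grip_width: 0.638
```

Emit:
send_rows --pt "0 0 0" --pt "0 0 0" --pt "0 0 0" --pt "0 0 0" --pt "0 0 0" --roll '[0,0,0,0,0]' --jaw 1

```text
clock: 40.68
position: [0.5022, -0.2923, 0.0153]
ee_rot: [0.999, -0.039, 0.0, 0.0]
ft_force: [1.1, 0.1, 0.1]
grip_width: 0.997
```

Emit:
send_rows --pt "0 0 -20" --pt "0 0 -50" --pt "0 0 -90" --pt "0 0 -130" --pt "0 0 -170" --roll '[0,0,0,0,0]'

```text
clock: 41.1
position: [0.5015, -0.2924, 0.187]
ee_rot: [0.999, -0.039, -0.0, 0.0]
ft_force: [1.3, 0.3, -0.0]
grip_width: 0.998
```

Emit:
send_rows --pt "0 -40 -10" --pt "0 -80 -10" --pt "0 -120 -10" --pt "0 -160 -10" --pt "0 -200 -10" --roll '[0,0,0,0,0]'

```text
clock: 41.52
position: [0.5175, -0.0911, 0.1954]
ee_rot: [0.999, -0.039, 0.0, -0.0]
ft_force: [1.4, -0.3, 0.6]
grip_width: 1.004
```

```bash
python3 - <<'E'
from h import *
st()
im,d=eyes.camera('scene'); cv2.imwrite('pics/f1.png',im)
im,d=eyes.camera('top'); cv2.imwrite('pics/f2.png',im); print(*modules(im,d),sep='\n')
E
```

```text
t 41.5167 p [517.5 -91.1 195.4] yaw -94.5 F [ 1.38 -0.28  0.57] T [-0.034 -0.079 -0.055] w 1.004 j [-0.86  0.21  1.08  1.82 -0.2   1.23 -1.38]
[494.7, -409.1, 110.3, 60.7, -4.9, 407.0, 221.0]
[529.9, -331.1, 110.3, 59.1, -3.2, 380.0, 208.0]
[749.8, 292.9, 134.3, 57.9, 17.1, 167.0, 127.0]
```

View pics/f1.png

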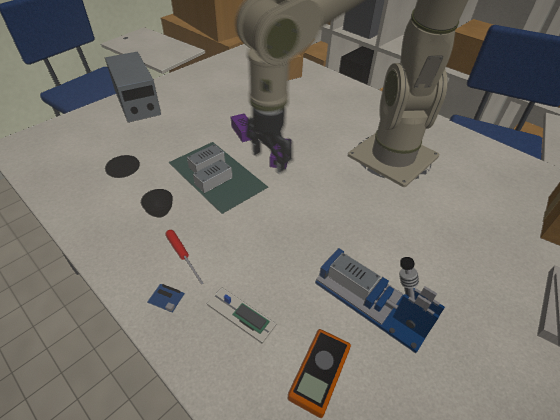

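Scene: both sound modules lie on the mat at about (208,155) and (213,175), the faulty one is clamped in the vice at (357,270) with the lever shut, and the bystanders haven't moved. The last-placed module was nudged to (530,-331) after I left, which is still well within the mat limits. Checking that everything is flat and at rest.

```bash
python3 - <<'E'
from h import *
im,d=eyes.camera('top'); C=cloud('top',d); m=modules(im,d); print(*m,sep='\n')
c=np.array([499.8,-352.6]); ey=np.array([.078,.997]); ex=np.array([.997,-.078])
for o in m[:2]:
    dd=np.array(o[:2])-c; print('mat xy',(dd@ex).round(),(dd@ey).round())
def top(x,y,h=(40,20),yw=0):
    R=np.array([[np.cos(yw),-np.sin(yw)],[np.sin(yw),np.cos(yw)]]); q=(C[...,:2]*1000-[x,y])@R
    k=(abs(q[...,0])<h[0])&(abs(q[...,1])<h[1])&(C[...,2]>.03)&(C[...,2]<.09); P=C[k]; A=np.c_[P[:,:2],np.ones(len(P))]
    s=np.linalg.lstsq(A,P[:,2],rcond=None)[0]; print('z',np.median(P[:,2]).round(4),'slope',s[:2].round(3),len(P))
top(m[0][0],m[0][1]);top(m[1][0],m[1][1]);top(529,212,yw=np.radians(93.8))
d2=cv2.medianBlur(d,5);C2=cloud('top',d2); g=(abs(C2[...,2]-.065)<.008)&(abs(C2[...,0]-.528)<.06)&(abs(C2[...,1]-.21)<.09); print('vice',prect(g,.065))
E
```

```text
[494.7, -409.5, 110.3, 59.8, -4.9, 407.0, 221.0]
[529.9, -331.2, 110.3, 58.9, -3.2, 380.0, 208.0]
[749.8, 292.9, 134.6, 57.8, 17.2, 167.0, 127.0]
mat xy -1.0 -57.0
mat xy 28.0 24.0
z 0.0479 slope [-0.003  0.009] 383
z 0.0477 slope [-0.008 -0.01 ] 373
z 0.0659 slope [ 0.007 -0.006] 393
vice [[530.3, 209.5, 111.7, 54.3, -88.5, 191.0, 202.0]]
```

```bash
python3 -c "
from h import *
print(manip.hand_in())"
```

```text
the job is handed in; nothing more can be done
None
```

The job is handed in: the faulty module is clamped in the vice and both sound ones are on the mat. No verdict was reported.

- **Finding the fault:** There were three modules on the bench. The first, at about (453, 50) mm, changed its static torque by 0.11 N m with shake direction. The second changed by only 0.016 N m. I did not shake the third; it counts as sound by exclusion.
- **Vice:** The pinched collar slipped out twice, once opening and once shutting. I re-gripped it to finish opening, and pushed the knob with parted fingers to finish shutting. The camera showed the lever at its fully shut angle and the collar down. Jaw force was not measured, but the module sits flush against both jaws.
- **Final positions:**

| Module | Position | Flatness and angle |
|---|---|---|
| Faulty | centre about 15 mm to the fixed-jaw side of the bay point, on the bed | flat, about 2° off the vice line |
| Sound 1 | (-1, -57) mm from mat centre | flat, lid up |
| Sound 2 | (28, 24) mm from mat centre | flat, lid up |

- **Knock:** The last-placed module was pushed about 45 mm after I released it. It is still well inside the mat limits, so I left it.
- **Rest of the bench:** In the last picture the bystanders looked unmoved, and the arm was clear of everything.

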